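# Go/no-go check of kiln posts in a sloping gauge sleeve

### The arm

A 7-joint arm with a two-finger parallel gripper is mounted at the origin on a cart in front of the work surface, level with it; the furniture and walls round the work are solid. World frame = base frame: x ahead of the robot, y to its left, z up, the work surface at z = 0. Lengths are in m, angles in rad, forces in N, time in s.
With the tool pointing down it reaches from about 0.4 to 0.85 m from the base axis. Payload 4.5 kg.
Tool frame: the origin (TCP) lies at the very end of the fingers, on their centre line; the grasp point (between the pads) lies 19 mm behind it; x points along the fingers, y is the direction in which the jaws open and shut, and the axes are right-handed (so a half turn about x gives the same grasp; the last joint's range is limited). The gripper opens to 88 mm and grips with 3 to 60 N. Pads are 18 mm wide; open, the fingers measure 123 mm over their backs; the gripper's body (75 mm by 187 mm) begins 45 mm behind the grasp point.
Start: joints at [0.034, 0.689, -0.195, 1.565, 0.157, 0.902, -0.215], TCP at [0.625, 0, 0.239] pointing down, gripper open.
Joint ranges: [-3.01, 3.01], [-0.46, 2.08], [-1.47, 1.51], [0.13, 2.56], [-1, 4.14], [0.04, 2.09], [-2.66, 2.66]. Speed limits (rad/s): [2.57, 2.57, 3.14, 3.14, 3.14, 3.14, 3.14].

### API

Orientations are given as a unit quaternion [x, y, z, w].
In Python, from workcell import manip gives the robot as it stands. The module is installed in compiled form; this text tells all that it offers.
- The arm moves only by the shell command python3 -m crank 'ROWS' [FORCE]. ROWS is JSON, one flat list of numbers, 7 for each row, row after row: the shift along the world's x, y, z in cm, then the turn, a rotation vector about the world's x, y, z in degrees, then the opening, from 0 (shut) to 1 (fully open). In form: [tx, ty, tz, wx, wy, wz, gripper, tx, ty, tz, wx, wy, wz, gripper, ...]. A call has 1 to 20 rows; each row is the pose to reach, as a shift and turn from the pose measured when the call began; what a row does not reach only later rows make up. A row lasts 1/8 s, in which the tool goes at most 62.5 mm and 10.7 degrees, less where a joint would pass 70% of its speed; a pose out of reach is approached as far as the arm can. A call with a gripper value outside its range is refused whole. The fingers move at their own pace and stop on an object; FORCE is the grip in N (left out, the last holds). Time passes only in rows, so rows that repeat a pose let the fingers close. It gives the time, the measured TCP pose, the force and the opening at its end, in the units of the state.
- manip.observe(): the state, without advancing time (a new reading comes with each control period).
- manip.read_camera(name): name is "scene" or "side" or "wrist"; returns a dict with "color" (420x560x3 uint8, blue, green, red), "fx", "fy", "cx", "cy" (pixels), "camera_from_world" (4x4, takes a point from world to camera coordinates). Camera axes: x right, y down, z forward; pixel columns grow to the right and rows downward; lengths in m; the calibration is good to about 2 mm. A picture is of the moment at which its call begins. There is no depth.
- manip.close_job(): hands the job in, once; it reports no verdict.
The state is a dict: "t": time; "joint_positions": joint angles; "joint_vel": joint speeds; "effort": joint torques, N m; "position": TCP position; "tcp_rot": TCP orientation; "contact_force": force on the tool from outside, world axes, zero at the start; "wrist_torque": the same for the moment, N m; "grip_width": finger opening in m.
Only numpy, scipy, OpenCV 4.12 (cv2) and the standard library are available. Lean on these libraries where they do the work, as an engineer would, in place of code of your own. Each camera call takes 0.05 s, during which the arm holds its last target.

### The job

Check the three square kiln posts on the right in the sloping steel gauge sleeve of the clear-hooded gauge box: slide each post endwise down the sleeve, and let the ones that fit slide right through into the box. One post has glaze swollen on it and sticks part way: do not force it, but draw it back out and lay it flat in the empty blue tray. Leave the bowl, the red cutter, the tape roll and the jar of sticks where they stand, and let go of everything at the end.

Things in the scene. Friction and masses are not known exactly. Their poses are not given: they have to be found in the camera images.
- post_a: Square fired-clay kiln post, buff, 96 x 26 x 26 mm, about 0.1 kg, lying on the table. Origin: centre of the underside; x along its length, z up (any yaw; both ends alike). A 24 mm long brown glaze band crosses the top and both upright sides at the middle. Two of the posts fit the gauge; on one, not told which, the band stands 3 mm proud on each upright side.
- post_b: Second kiln post, same nominal shape, colour and frame as post_a.
- post_c: Third kiln post, same nominal shape, colour and frame as post_a.
- post_a_mid (a point): Centre of post_a, 13 mm above its origin.
- post_b_mid (a point): Centre of post_b, 13 mm above its origin.
- post_c_mid (a point): Centre of post_c, 13 mm above its origin.
- gauge: Fixed gauge box. Origin: on the table straight below the throat of the sleeve; z up. The closed clear-hooded catch box (96 mm wide, 122 mm high) stands at x = -31 to -230 mm; the only way in is through the sleeve, whose mouth looks towards +x and up. Plywood foot under the sleeve up to x = +17 mm, cheeks 88 mm high. A post let go in line with its middle past the throat slides on in by itself.
- sleeve: Square steel gauge sleeve, fixed. Origin: centre of its throat, 115 mm above the table; x along the bore, up and out of the mouth, 40 degrees above level; y level. Bore 29 x 29 mm (sides square to y and z), from x = 0 down to -35 mm; wall 4 mm. Lead-in flares from x = 0 to +10 mm, to 37 mm wide inside. The swollen post stops with its middle 12 to 20 mm before the throat.
- tray: Empty blue open tray for rejects, fixed, 150 x 120 mm, 35 mm high, walls and floor 5 mm thick. Origin: centre of its underside; x along its long side, z up.
- striped_bowl: Bystander: small striped bowl, 66 mm across, 32 mm high, loose. Origin: centre of its underside.
- red_cutter: Bystander: red cog-shaped cutter, 49 mm across, 40 mm high, loose. Origin: centre of its underside.
- masking_tape: Bystander: flat roll of tan tape, 86 mm across, 19 mm high, loose. Origin: centre of its underside.
- stick_jar: Bystander: jar of wooden sticks, up to 102 mm across, 143 mm high, loose. Origin: centre of its underside.
- pen_pot_1: Yellow pot of pencils, fixed, 80 mm across, about 100 mm high with pencils standing out above: keep the gripper clear of it. Origin: centre of its underside.
Not all that is in view belongs to the job. What is shaped like the post_b but pink is not meant.

How it is judged:
On the way:
1. the swollen post has been slid into the gauge sleeve, in line with it, until it sticks (x of post_b_mid in the frame of sleeve below 0.03 m and y of post_b_mid in the frame of sleeve between -0.004 and 0.004 m and z of post_b_mid in the frame of sleeve between -0.004 and 0.004 m and angle between the x axis of post_b and the x axis of sleeve, either way round below 0.12 rad), for 0.1 s.
At the end, for the whole second after the job is handed in: The two posts that fit lie inside the hooded catch box, clear of the sleeve (middles at least 60 mm beyond the throat, within the hood, under 85 mm high); the swollen post lies flat (within 12 degrees) in the tray, its middle under 30 mm high; all three at rest and released (x of post_a_mid in the frame of gauge between -0.225 and -0.06 m and y of post_a_mid in the frame of gauge between -0.042 and 0.042 m and z of each of post_a_mid, post_c_mid in the frame of gauge below 0.085 m and linear speed of each of post_a, post_c, post_b below 0.02 m/s and x of post_c_mid in the frame of gauge between -0.225 and -0.06 m and y of post_c_mid in the frame of gauge between -0.042 and 0.042 m and x of post_b_mid in the frame of tray between -0.055 and 0.055 m and y of post_b_mid in the frame of tray between -0.04 and 0.04 m and z of post_b_mid in the frame of tray below 0.03 m and angle between post_b's own x axis and vertical above 1.35 rad); the robot touches nothing.
It fails at once if the swollen post is forced against the gauge (over 50 N) (contact force between post_b and gauge above 50 N).
It fails at once if the bowl is shifted by more than 25 mm (distance of striped_bowl from where it was at the start of the episode above 0.025 m).
It fails at once if the red cutter is shifted by more than 25 mm (distance of red_cutter from where it was at the start of the episode above 0.025 m).
It fails at once if the tape roll is shifted by more than 25 mm (distance of masking_tape from where it was at the start of the episode above 0.025 m).
It fails at once if the jar of sticks is shifted by more than 25 mm or tipped (distance of stick_jar from where it was at the start of the episode above 0.025 m or angle between stick_jar's own z axis and vertical above 0.35 rad).
It also fails if it takes over 72 s, if anything falls off the work surface, if the arm or the gripper's body presses on something with over 40 N, if the wrist force passes 120 N, or if a joint passes its speed limit or range.

## Working session

There is one attempt and no reset: what is moved stays moved. The work goes in short steps, Python scripts to look and compute and a shell command to move; the robot and the scene stay as the last step left them, time stands still between calls to the robot, and variables do not carry over. Pictures are saved under pics/ and viewed, and the job is handed in when it is done.

```bash
ls; mkdir -p pics
cat > h.py <<'E'
import numpy as np, cv2
from workcell import manip
def snap(name,tag):
    c=manip.read_camera(name); cv2.imwrite(f'pics/{tag}.png',c['color']); np.save(f'pics/{tag}.npy',np.array([c],dtype=object),allow_pickle=True); return c
def load(tag): return np.load(f'pics/{tag}.npy',allow_pickle=True)[0]
def ray(c,u,v):
    T=np.array(c['camera_from_world']);R=T[:3,:3];t=T[:3,3]
    o=-R.T@t; d=R.T@np.array([(u-c['cx'])/c['fx'],(v-c['cy'])/c['fy'],1]); return o,d/np.linalg.norm(d)
def plane(c,u,v,z):
    o,d=ray(c,u,v); return o+d*(z-o[2])/d[2]
def proj(c,p):
    T=np.array(c['camera_from_world']);q=T[:3,:3]@np.array(p)+T[:3,3]
    return np.array([c['fx']*q[0]/q[2]+c['cx'],c['fy']*q[1]/q[2]+c['cy']])
def tri(c1,p1,c2,p2):
    o1,d1=ray(c1,*p1);o2,d2=ray(c2,*p2)
    s=np.linalg.lstsq(np.c_[d1,-d2],o2-o1,rcond=None)[0]
    a=o1+d1*s[0];b=o2+d2*s[1]; return (a+b)/2,np.linalg.norm(a-b)
E
python3 - <<'E'
from h import *
print(manip.observe())
for n in('scene','side','wrist'):
    c=snap(n,n+'0'); T=np.array(c['camera_from_world']); print(n,-T[:3,:3].T@T[:3,3],T[2,:3],c['fx'])
E
```

```text
pics
{'t': 0.0, 'joint_positions': array([ 0.03379925,  0.69001253, -0.194526  ,  1.56637345,  0.15730517,
        0.90252003, -0.21507234]), 'joint_vel': array([-0.00118853, -0.00017582, -0.00088909,  0.00020426, -0.00107038,
       -0.00029977,  0.00066425]), 'effort': array([ 3.38560185e-04, -5.27571630e+01, -1.26686912e+00, -1.53434461e+01,
       -5.26333472e-02,  6.56995355e-03,  1.65937727e-04]), 'position': array([ 6.24339698e-01, -4.64733778e-05,  2.37884706e-01]), 'tcp_rot': array([-0.49945456, -0.50047636,  0.50048052, -0.49958764]), 'contact_force': array([0.31962285, 0.24714782, 0.70083171]), 'wrist_torque': array([-0.03525167,  0.0461586 ,  0.02325435]), 'grip_width': 0.08802958484310437}
scene [-0.04809649 -0.71951456  0.67697339] [ 0.55626181  0.66235444 -0.50185596] 432.06835557296847
side [ 0.39836415 -0.98375687  0.57405126] [ 0.15174812  0.88904567 -0.43193785] 450.51820863289373
wrist [0.62536189 0.07427869 0.3832659 ] [-0.00235768 -0.29113799 -0.95667817] 298.2752413413873
```

View pics/scene0.png

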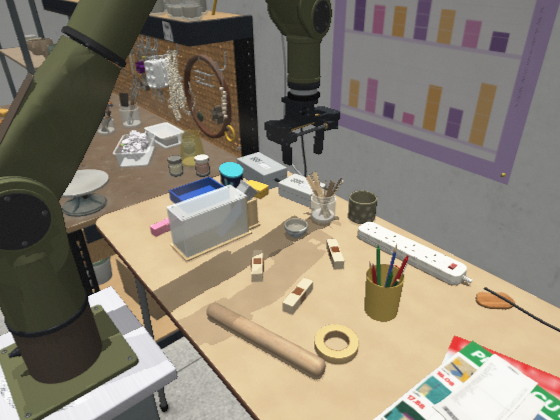

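View pics/side0.png

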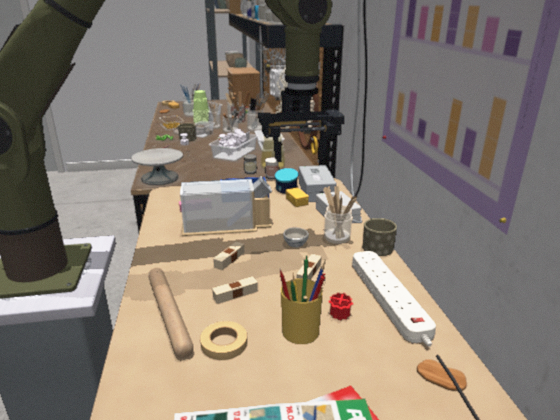

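View pics/wrist0.png

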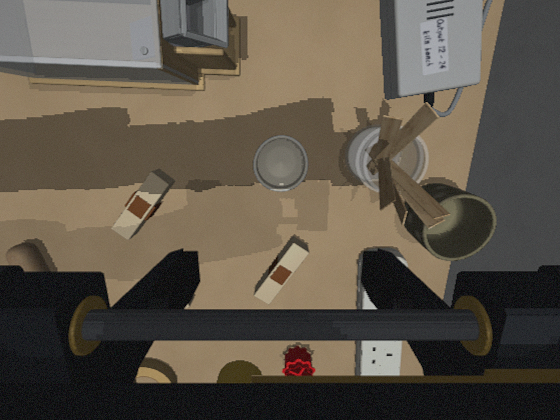

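Run:
```python
from h import *
a=load('scene0')['color'];b=load('side0')['color'];w=load('wrist0')['color']
R=lambda i,y0,y1,x0,x1,s: cv2.resize(i[y0:y1,x0:x1],None,fx=s,fy=s,interpolation=cv2.INTER_CUBIC)
cv2.imwrite('pics/z1.png',R(a,150,320,140,360,3.6))
cv2.imwrite('pics/z2.png',R(b,160,310,170,345,4.0))
cv2.imwrite('pics/z3.png',R(w,0,110,0,260,3))
```

```text
(no output)
```

View pics/z1.png

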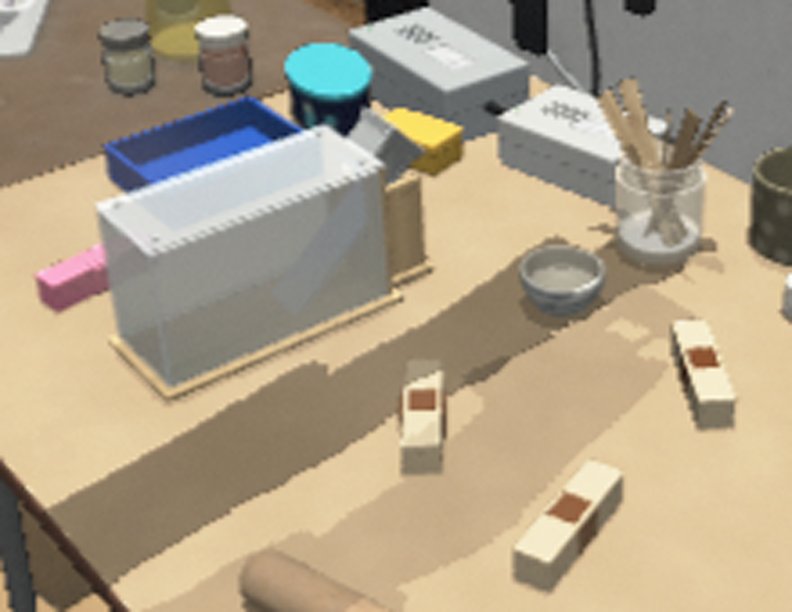

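View pics/z2.png

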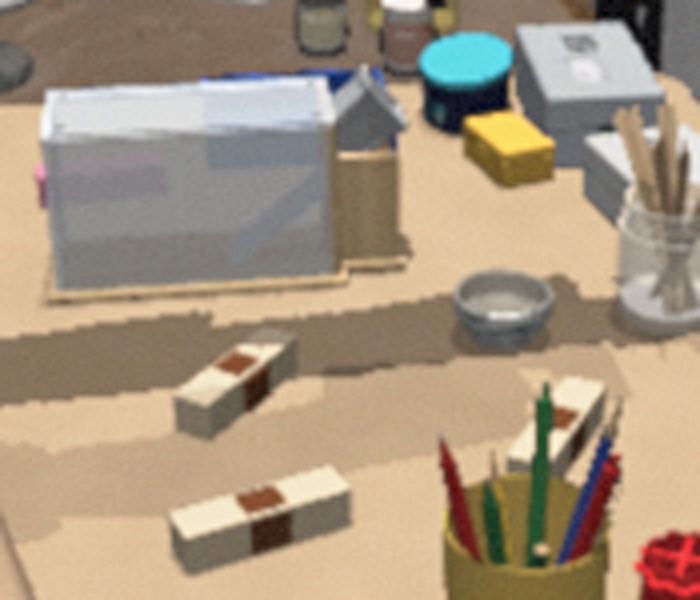

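View pics/z3.png

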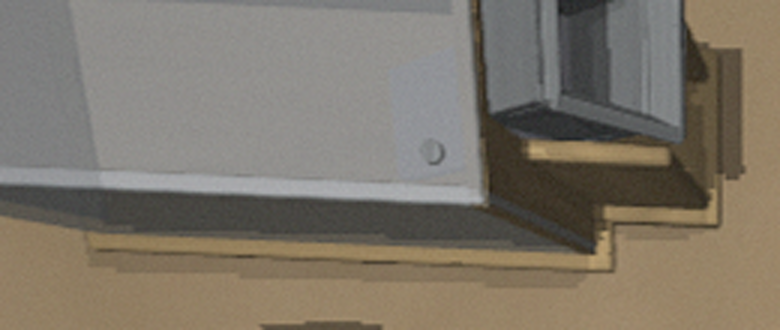

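Run:
```python
from h import *
a=load('scene0');b=load('side0');w=load('wrist0')
za=lambda u,v:(140+u/3.6,150+v/3.6)
zb=lambda u,v:(170+u/4,160+v/4)
zw=lambda u,v:(u/3,v/3)
P=lambda *x:print(*[np.round(i,4) for i in x])
print('hood top'); 
for p in [(98,205),(320,130),(385,165),(150,250)]: P(plane(a,*za(*p),.122))
for p in [(45,92),(322,80),(335,118),(55,135)]: P(plane(b,*zb(*p),.122))
P(plane(w,*zw(488,205),.122))
print('posts')
for n,c in(('scene',a),('side',b),('wrist',w)):
    im=c['color']; hsv=cv2.cvtColor(im,cv2.COLOR_BGR2HSV)
    m=((hsv[...,0]<14)&(hsv[...,1]>130)&(hsv[...,2]>60)&(hsv[...,2]<190)).astype(np.uint8)
    k,l,s,ce=cv2.connectedComponentsWithStats(m)
    for i in range(1,k):
        if 15<s[i,4]<400:
            q=plane(c,*ce[i],.026)
            if 0.3<q[0]<1 and -.6<q[1]<.4: P(n,ce[i],s[i],q)
print('mouth tri (scene 420,150)/(side 405,128): ',tri(a,za(420,152),b,zb(405,128)))
print('mouth top far', tri(a,za(368,110),b,zb(366,70)))
for p in [(108,150),(165,185),(300,130),(250,98)]: P('tray',plane(a,*za(*p),.035))
```

```text
hood top
[0.3431 0.2082 0.122 ]
[0.5266 0.1968 0.122 ]
[0.5303 0.1173 0.122 ]
[0.3405 0.1287 0.122 ]
[0.3389 0.1969 0.122 ]
[0.5288 0.1869 0.122 ]
[0.5289 0.116  0.122 ]
[0.3465 0.1183 0.122 ]
[0.531  0.1146 0.122 ]
postsTraceback (most recent call last):
  File "<stdin>", line 19, in <module>
  File "<stdin>", line 6, in <lambda>
    return _wrapfunc(a, 'round', decimals=decimals, out=out)
    return _wrapit(obj, method, *args, **kwds)
    result = getattr(arr, method)(*args, **kwds)
numpy._core._exceptions._UFuncNoLoopError: ufunc 'multiply' did not contain a loop with signature matching types (dtype('<U5'), dtype('float64')) -> None
```

```bash
cat > p1.py <<'E'
from h import *
a=load('scene0');b=load('side0');w=load('wrist0')
za=lambda u,v:(140+u/3.6,150+v/3.6)
zb=lambda u,v:(170+u/4,160+v/4)
np.set_printoptions(precision=4,suppress=True)
def bands(n,c):
    im=c['color']; hsv=cv2.cvtColor(im,cv2.COLOR_BGR2HSV)
    m=((hsv[...,0]<14)&(hsv[...,1]>130)&(hsv[...,2]>60)&(hsv[...,2]<190)).astype(np.uint8)
    k,l,s,ce=cv2.connectedComponentsWithStats(m)
    for i in range(1,k):
        if 15<s[i,4]<1500:
            q=plane(c,*ce[i],.026)
            if 0.3<q[0]<1 and -.6<q[1]<.4: print(n,ce[i],s[i],q)
if __name__=='__main__':
  for n,c in(('scene',a),('side',b),('wrist',w)): bands(n,c)
  print('mouth tri (scene 420,150)/(side 405,128): ',tri(a,za(420,152),b,zb(405,128)))
  print('mouth top far', tri(a,za(368,110),b,zb(366,70)))
  for p in [(108,150),(165,185),(300,130),(250,98)]: print('tray',plane(a,*za(*p),.035))
E
python3 p1.py
```

```text
scene [335.     249.0968] [332 247   7   5  31] [ 0.6284 -0.1175  0.026 ]
scene [399.8981 270.0926] [391 255  17  32 108] [ 0.6808 -0.2784  0.026 ]
scene [256.9032 260.871 ] [254 259   7   5  31] [ 0.4499 -0.0231  0.026 ]
scene [373.8254 274.7302] [371 266   6  19  63] [ 0.6215 -0.2483  0.026 ]
scene [297.7317 290.9268] [293 288  10   7  41] [ 0.4508 -0.1715  0.026 ]
side [228.6818 250.5   ] [225 249   8   4  22] [ 0.4471 -0.028   0.026 ]
side [310.1875 264.0625] [309 262   4   5  16] [ 0.6272 -0.1225  0.026 ]
side [284.5055 286.3516] [280 271  10  29  91] [ 0.5522 -0.2004  0.026 ]
side [319.0882 287.0882] [312 274  13  27  68] [ 0.6238 -0.2155  0.026 ]
side [234.5429 284.4286] [230 282  10   6  35] [ 0.4483 -0.1751  0.026 ]
side [238.5714 292.1429] [235 289   7   7  21] [ 0.454  -0.2047  0.026 ]
side [345.5882 295.5294] [343 293   7   6  17] [ 0.6698 -0.2542  0.026 ]
side [339.9434 312.783 ] [330 303  20  17 106] [ 0.6415 -0.3068  0.026 ]
side [429.08 369.32] [424 367  11   6  25] [ 0.7419 -0.475   0.026 ]
side [422.9375 374.8125] [418 371   9   9  16] [ 0.7264 -0.4845  0.026 ]
side
[... 259 characters left out ...]
 [ 0.4479 -0.028   0.026 ]
wrist [149.6774 212.9032] [145 206  10  14  31] [ 0.4609 -0.036   0.026 ]
wrist [280.2857 274.648 ] [271 266  20  19 196] [ 0.6248 -0.1225  0.026 ]
wrist [301.7286 352.4143] [295 346  14  15  70] [ 0.656  -0.2494  0.026 ]
wrist [292.1111 352.7778] [287 348  13  11  45] [ 0.642  -0.2501  0.026 ]
wrist [300.2403 368.2792] [285 359  31  18 154] [ 0.6544 -0.2783  0.026 ]
mouth tri (scene 420,150)/(side 405,128):  (array([0.5806, 0.1418, 0.1027]), np.float64(0.003968536741285317))
mouth top far (array([0.5593, 0.1777, 0.133 ]), np.float64(0.00412923350110029))
tray [0.4568 0.4356 0.035 ]
tray [0.4626 0.3459 0.035 ]
tray [0.6034 0.3527 0.035 ]
tray [0.6051 0.4387 0.035 ]
```

```bash
python3 -m crank '[-6,16,6,0,0,-45,1,-6,16,6,0,0,-45,1,-6,16,6,0,0,-45,1,-6,16,6,0,0,-45,1,-6,16,6,0,0,-93,1,-6,16,6,0,0,-93,1,-6,16,6,0,0,-93,1,-6,16,6,0,0,-93,1,-6,16,6,0,0,-93,1,-6,16,6,0,0,-93,1,-6,16,6,0,0,-93,1]'
python3 - <<'E'
from h import *
c=snap('wrist','wrist1');print(manip.observe()['joint_positions'])
snap('side','side1');snap('scene','scene1')
E
```

```text
t: 1.52
position: [0.5644, 0.1601, 0.2979]
tcp_rot: [-0.707, 0.017, 0.707, 0.018]
contact_force: [-0.1, 0.1, 0.2]
grip_width: 0.0878
[-0.51903273  0.58273432  0.2843762   1.62482794 -0.19124975  0.96132153
 -1.79065951]
```

View pics/wrist1.png

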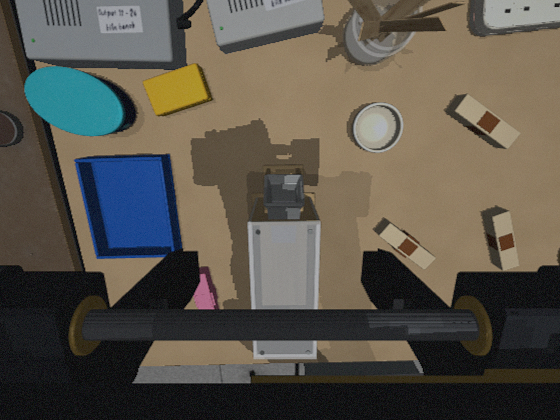

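Run:
```python
from h import *
w=load('wrist1')['color']
R=lambda i,y0,y1,x0,x1,s: cv2.resize(i[y0:y1,x0:x1],None,fx=s,fy=s,interpolation=cv2.INTER_CUBIC)
cv2.imwrite('pics/z4.png',R(w,155,275,230,340,5))
cv2.imwrite('pics/z5.png',R(w,80,280,370,530,3))
```

```text
(no output)
```

View pics/z4.png

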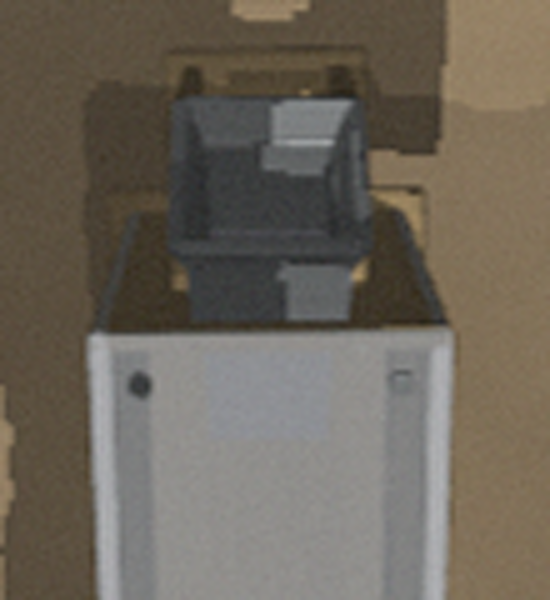

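View pics/z5.png

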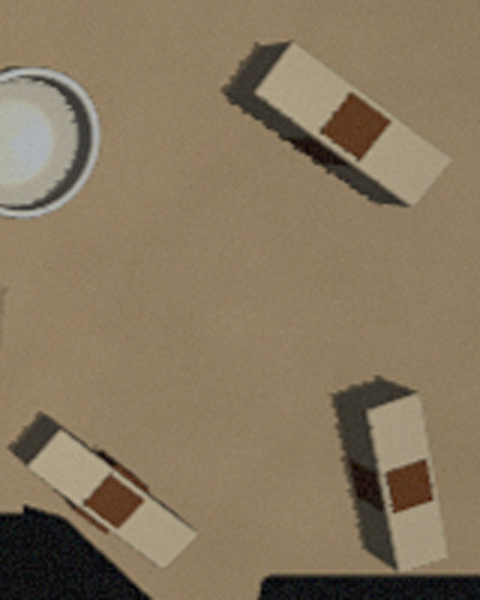

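Run:
```python
from h import *
np.set_printoptions(precision=4,suppress=True)
c=load('wrist1');im=c['color']
z4=lambda u,v:(230+(u+.5)/5-.5,155+(v+.5)/5-.5)
print('top lip',plane(c,*z4(170,255),.138),plane(c,*z4(370,255),.138))
print('bot lip',plane(c,*z4(172,98),.1046),plane(c,*z4(368,98),.1046))
print('inner bot',plane(c,*z4(193,108),.1046),plane(c,*z4(352,108),.1046))
for q in [z4(90,335),z4(450,329),(253.5,357),(317,357)]: print('hood',plane(c,*q,.122))
# tray blue mask top rim corners
hsv=cv2.cvtColor(im,cv2.COLOR_BGR2HSV)
m=((hsv[...,0]>105)&(hsv[...,0]<130)&(hsv[...,1]>140)).astype(np.uint8);m[:,:60]=0
cn=max(cv2.findContours(m,0,2)[0],key=cv2.contourArea); print(cv2.boundingRect(cn))
ap=cv2.approxPolyDP(cv2.convexHull(cn),5,True)[:,0]
for p in ap: print('tray',p,plane(c,*p,.035))
# posts: bright top faces
for n,(x0,y0,x1,y1) in {'P1':(370,212,440,272),'P2':(440,85,525,160),'P3':(478,200,530,275)}.items():
    sub=hsv[y0:y1,x0:x1]; g=sub[...,2]
    band=((sub[...,0]<14)&(sub[...,1]>130)&(g>60)).astype(np.uint8)
    t,_=cv2.threshold(g,0,255,cv2.THRESH_OTSU)
    mk=(((g>165)&(sub[...,1]<85)).astype(np.uint8)|band); mk=cv2.morphologyEx(mk,cv2.MORPH_OPEN,np.ones((2,2)))
    mk=cv2.morphologyEx(mk,cv2.MORPH_CLOSE,np.ones((3,3)))
    cc=max(cv2.findContours(mk,0,2)[0],key=cv2.contourArea)+np.array([x0,y0])
    r=cv2.minAreaRect(cc); W=np.array([plane(c,*p,.026) for p in cv2.boxPoints(r)])
    e=W[1]-W[0] if np.linalg.norm(W[1]-W[0])>np.linalg.norm(W[2]-W[1]) else W[2]-W[1]
    print(n,'ctr',W.mean(0),'sides',np.linalg.norm(W[1]-W[0]),np.linalg.norm(W[2]-W[1]),'yaw',np.degrees(np.arctan2(e[1],e[0])))
    k,l,s,ce=cv2.connectedComponentsWithStats(band); i=1+np.argmax(s[1:,4]); print('  band',plane(c,*(ce[i]+[x0,y0]),.026),s[i])
```

```text
top lip [0.5549 0.1774 0.138 ] [0.5527 0.1349 0.138 ]
bot lip [0.5828 0.1768 0.1046] [0.5805 0.1321 0.1046]
inner bot [0.5802 0.1722 0.1046] [0.5784 0.1358 0.1046]
hood [0.5325 0.198  0.122 ]
hood [0.5298 0.1162 0.122 ]
hood [0.3437 0.2057 0.122 ]
hood [0.3395 0.1219 0.122 ]
(75, 154, 108, 105)
tray [168 154] [0.605  0.3089 0.035 ]
tray [182 249] [0.4654 0.3105 0.035 ]
tray [166 256] [0.4553 0.3361 0.035 ]
tray [ 97 258] [0.4573 0.4401 0.035 ]
tray [ 75 160] [0.6034 0.4365 0.035 ]
P1 ctr [ 0.4484 -0.0306  0.026 ] sides 0.027160728041904506 0.09251302447160357 yaw -128.5738324781621
  band [ 0.4479 -0.0281  0.026 ] [ 29  27  18  17 153]
P2 ctr [ 0.6265 -0.1187  0.026 ] sides 0.02284545923851476 0.08025107441385229 yaw -124.75564086387163
  band [ 0.6247 -0.1226  0.026 ] [ 38  27  22  21 219]
P3 ctr [ 0.4471 -0.1779  0.026 ] sides 0.018849943469613075 0.022698183027810556 yaw -156.66332182497206
  band [ 0.4489 -0.176   0.026 ] [ 21  34  15  16 161]
```

Run:
```python
from h import *
np.set_printoptions(precision=4,suppress=True)
c=load('wrist1')
z=lambda p:(370+(p[0]+.5)/3-.5,80+(p[1]+.5)/3-.5)
for n,q in {'P1':[(28,465),(62,430),(195,533),(165,568)],'P2':[(255,95),(295,42),(452,158),(410,206)],'P3':[(367,407),(417,392),(448,555),(400,570)]}.items():
    W=np.array([plane(c,*z(p),.026) for p in q])[:,:2]
    a,b=(W[0]+W[1])/2,(W[2]+W[3])/2
    e=a-b; print(n,W.mean(0),np.linalg.norm(e),np.linalg.norm(W[0]-W[1]),np.degrees(np.arctan2(e[1],e[0])), np.degrees(np.arctan2(*(W[0]-W[3])[::-1])),np.degrees(np.arctan2(*(W[1]-W[2])[::-1])))
    print('  grip pt +33',W.mean(0)+.033*e/np.linalg.norm(e))
```

```text
P1 [ 0.4486 -0.0281] 0.0939484788833651 0.023777388754425394 50.232777515287104 50.3400102794291 50.12230809794983
  grip pt +33 [ 0.4697 -0.0028]
P2 [ 0.6247 -0.1221] 0.0930337242529726 0.025774947170990593 55.68670067343474 55.757046310444814 55.616959923455404
  grip pt +33 [ 0.6433 -0.0948]
P3 [ 0.4502 -0.1753] 0.09495588881521734 0.023991120571770615 19.011986626272932 18.877168239957662 19.147973615667958
  grip pt +33 [ 0.4814 -0.1645]
```

```bash
python3 -m crank '[8,-0.8,-6,-0.9,-20,0,1,8,-0.8,-6,-1.7,-40,0,1,8,-0.8,-12,-1.7,-40,0,1,8,-0.8,-12,-1.7,-40,0,1,8,-0.8,-12,-1.7,-40,0,1,8,-0.8,-12,-1.7,-40,0,1]'
python3 - <<'E'
from h import *
np.set_printoptions(precision=4,suppress=True)
print(manip.observe()['joint_positions'])
c=load('wrist0');print('jar',plane(c,385,160,.08), plane(c,390,175,.0))
E
```

```text
t: 2.42
position: [0.6765, 0.1741, 0.2258]
tcp_rot: [0.883, -0.044, -0.468, -0.003]
contact_force: [0.2, -0.6, -0.2]
grip_width: 0.0877
[-0.7831  0.7406  0.5421  1.9356 -1.0007  0.0423 -1.1089]
jar [0.7305 0.0365 0.08  ] [0.7667 0.0073 0.    ]
```

```bash
cat > kin.py <<'E'
import numpy as np
from scipy.spatial.transform import Rotation as R
from scipy.optimize import least_squares
lo=np.array([-3.01,-.46,-1.47,.13,-1,.04,-2.66]);hi=np.array([3.01,2.08,1.51,2.56,4.14,2.09,2.66])
def fk(q,p):
    d,l1,e1,l2,e2,l3,e3=p
    T=R.identity();x=np.array([0,0,d.item() if hasattr(d,'item') else d])
    T=R.from_euler('z',q[0])*R.from_euler('y',q[1])*R.from_euler('z',q[2]); x=x+(R.from_euler('z',q[0])*R.from_euler('y',q[1])).apply([0,0,l1])+T.apply([e1,0,0])
    T=T*R.from_euler('y',q[3]); x=x+T.apply([e2,0,l2]); T=T*R.from_euler('z',q[4])*R.from_euler('y',q[5]); x=x+T.apply([e3,0,l3]); T=T*R.from_euler('z',q[6]); return x,T
D=[([0.03379925,0.69001253,-0.194526,1.56637345,0.15730517,0.90252003,-0.21507234],[0.62434,0,0.23788]),
([-0.51903273,0.58273432,0.2843762,1.62482794,-0.19124975,0.96132153,-1.79065951],[0.5644,0.1601,0.2979]),
([-0.7831,0.7406,0.5421,1.9356,-1.0007,0.0423,-1.1089],[0.6765,0.1741,0.2258])]
E
python3 - <<'E'
from kin import *
f=lambda p:np.concatenate([fk(np.array(q),p)[0]-x for q,x in D])
s=least_squares(f,[.3,.4,0,.4,0,.3,0]);print(s.x,s.fun)
for q,x in D:
    T=fk(np.array(q),s.x)[1].as_matrix();print(T.round(3))
E
```

```text
[ 3.73019111  2.53764645 -0.91820671  3.02463124  2.8006357   2.01172296
  0.90011485] [-0.05013389 -0.16802926 -0.0334535  -0.02516147 -0.19637354  0.03770504
 -0.00153103  0.01656482 -0.00425153]
[[-1.     0.    -0.002]
 [ 0.     1.     0.   ]
 [ 0.002  0.    -1.   ]]
[[ 0.051 -0.999 -0.   ]
 [-0.999 -0.051 -0.001]
 [ 0.001  0.    -1.   ]]
[[ 0.08  -0.825  0.559]
 [-0.996 -0.046  0.074]
 [-0.035 -0.563 -0.826]]
```

Run:
```python
s=open('kin.py').read()
s=s.replace("    d,l1","    q=np.array(q)*np.array([-1,1,-1,1,-1,1,-1])\n    d,l1")
open('kin.py','w').write(s)
from kin import *
f=lambda p:np.concatenate([fk(np.array(q),p)[0]-x for q,x in D])
s=least_squares(lambda p:f([p[0],p[1],0,p[2],0,p[3],0]),[.3,.4,.4,.3]);print(s.x,s.fun)
s=least_squares(f,[.3,.4,0,.4,0,.3,0]);print(s.x,s.fun)
for q,x in D:
    T=fk(np.array(q),s.x)[1].as_matrix();print(T.round(3))
```

```text
[0.46540481 0.50769573 0.38486615 0.37376754] [-0.00741521  0.05350191  0.00626261 -0.01096043  0.03250983 -0.00270296
  0.00144994  0.00334436 -0.00355966]
[ 4.44307393e-01  5.26613712e-01 -4.06021512e-02  3.98147494e-01
  3.26902743e-04  3.84637916e-01 -1.27308390e-02] [-0.00397325  0.05123854  0.00571626 -0.01271963  0.03533833 -0.00529723
  0.00012139  0.00068666 -0.00041902]
[[-1.    -0.    -0.002]
 [-0.     1.    -0.   ]
 [ 0.002 -0.    -1.   ]]
[[ 0.051  0.999 -0.   ]
 [ 0.999 -0.051  0.001]
 [ 0.001 -0.    -1.   ]]
[[ 0.08   0.825  0.559]
 [ 0.996 -0.046 -0.074]
 [-0.035  0.563 -0.826]]
```

```bash
cat > kin2.py <<'E'
import numpy as np
from scipy.spatial.transform import Rotation as R
from scipy.optimize import least_squares
from kin import D,lo,hi
# p: d, [x,y,z] after j1, after j2(l1), after j4(l2), after j6(l3)
def fk(q,p):
    q=np.array(q)*np.array([-1,1,-1,1,-1,1,-1])
    E=R.from_euler
    T=E('z',q[0]); x=np.array([0,0,p[0]])+T.apply([p[1],p[2],0])
    T=T*E('y',q[1])*E('z',q[2]); x=x+T.apply([p[3],p[4],p[5]])
    T=T*E('y',q[3])*E('z',q[4]); x=x+T.apply([p[6],p[7],p[8]])
    T=T*E('y',q[5]); x=x+T.apply([p[9],p[10],p[11]])
    return x,T*E('z',q[6])
def fit(D,w=.01):
    p0=np.array([.4,0,0,0,0,.45,0,0,.4,0,0,.35])
    reg=np.array([.02,1,1,1,1,.02,1,1,.02,1,1,.02])*w
    f=lambda p:np.concatenate([np.concatenate([fk(q,p)[0]-x for q,x in D]),reg*(p-p0)])
    return least_squares(f,p0)
E
python3 - <<'E'
from kin2 import *
np.set_printoptions(precision=4,suppress=True)
for w in(.1,.03,.01,.003): s=fit(D,w);print(s.x,abs(s.fun[:9]).max())
E
```

```text
[ 0.3546  0.0005 -0.0186  0.0029 -0.0229  0.562   0.0012 -0.0022  0.3423
 -0.0008 -0.0022  0.3315] 0.0005092595502619035
[ 0.3449  0.0002 -0.019   0.0024 -0.0259  0.5632 -0.0011 -0.0005  0.3411
 -0.0004 -0.0005  0.3257] 5.96147051269702e-05
[ 0.3437  0.0002 -0.0191  0.0023 -0.0262  0.5633 -0.0014 -0.0003  0.3409
 -0.0003 -0.0003  0.3249] 6.813757528284503e-06
[ 0.3435  0.0001 -0.0191  0.0023 -0.0263  0.5633 -0.0014 -0.0003  0.3409
 -0.0003 -0.0003  0.3248] 6.147498390618455e-07
```

```bash
cat > ik.py <<'E'
from kin2 import *
P=fit(D,.01).x
yaw=np.radians(-2.5); th=np.array([.560,.155,.115])
def tool(t,psi,flip=1):
    # tool pointing down then tilted t (deg) so that it points toward horizontal dir psi; tool z = -(outer dir) if flip=1
    t=np.radians(t);h=np.array([np.cos(psi),np.sin(psi),0]);z=np.array([0,0,1.])
    tx=h*np.sin(t)-z*np.cos(t); out=h*np.cos(t)+z*np.sin(t); tz=-flip*out; ty=np.cross(tz,tx)
    return np.c_[tx,ty,tz]
def model(Tt): return np.c_[-Tt[:,1],-Tt[:,2],Tt[:,0]]
def ik(pos,Tt,seeds=None,n=25,m=.05):
    M=model(Tt);best=[]
    rng=np.random.default_rng(0)
    S=[rng.uniform(lo,hi) for _ in range(n)] if seeds is None else seeds
    for q0 in S:
        def f(q):
            x,T=fk(q,P); return np.r_[(x-pos)*5,(T.as_matrix()-M).ravel(),1e-3*(q-(lo+hi)/2)]
        r=least_squares(f,np.clip(q0,lo+m+.01,hi-m-.01),bounds=(lo+m,hi-m),max_nfev=80)
        x,T=fk(r.x,P); best.append((np.linalg.norm(x-pos)+.1*np.linalg.norm(T.as_matrix()-M),r.x))
    best.sort(key=lambda b:b[0]); return best
E
python3 - <<'E'
from ik import *
np.set_printoptions(precision=2,suppress=True)
c,s=np.cos(np.radians(40)),np.sin(np.radians(40))
u=np.array([c*np.cos(yaw),c*np.sin(yaw),s])
for flip in(1,-1):
  for t in(40,30,20,10,0):
    for smid in(.075,-.002):
        g=th+u*(smid+.033); Tt=tool(t,yaw,flip); b=ik(g+.010*Tt[:,0],Tt,n=14)
        print(flip,t,smid,[ (round(x[0],4),x[1]) for x in b[:2]])
E
```

```text
1 40 0.075 [(np.float64(0.0), array([-0.14,  0.78, -0.49,  2.13,  2.12,  0.73,  2.25])), (np.float64(0.0), array([-0.41,  0.74, -0.05,  2.15,  2.4 ,  0.51,  1.87]))]
1 40 -0.002 [(np.float64(0.0), array([-0.37,  0.84, -0.22,  2.32,  2.43,  0.8 ,  1.76])), (np.float64(0.0), array([-1.01,  1.13,  0.97,  2.35,  3.67,  0.81,  0.3 ]))]
1 30 0.075 [(np.float64(0.0), array([-0.54,  0.73,  0.24,  2.02,  2.41,  0.09,  1.87])), (np.float64(0.0), array([-0.64,  0.76,  0.4 ,  2.02,  3.75,  0.09,  0.5 ]))]
1 30 -0.002 [(np.float64(0.0), array([-0.29,  0.78, -0.27,  2.19,  2.16,  0.51,  2.11])), (np.float64(0.0), array([-0.43,  0.78, -0.05,  2.19,  2.38,  0.4 ,  1.86]))]
1 20 0.075 [(np.float64(0.0), array([-0.5 ,  0.73,  0.23,  1.87, -0.07,  0.23, -1.9 ])), (np.float64(0.0), array([-0.5 ,  0.73,  0.23,  1.87, -0.07,  0.23, -1.9 ]))]
1 20 -0.002 [(np.float64(0.0026), array([-0.46,  0.76,  0.09,  2.07,  1.66,  0.09,  2.61])), (np.float64(0.0026), array([-0.46,  0.76,  0.09,  2.07,  1.66,  0.09,  2.61]))]
1 10 0.075 [(np.float64(0.0), array([-0.37,  0.75,  0.07,  1.7 ,  0.03,  0.53, -1.96])), (np.fl
[... 1541 characters left out ...]
,  2.04,  1.51,  0.48, -0.31]))]
-1 10 0.075 [(np.float64(0.0), array([ 0.09,  0.86, -0.78,  1.67,  0.92,  0.85,  0.42])), (np.float64(0.0), array([ 0.09,  0.86, -0.8 ,  1.67,  0.94,  0.86,  0.41]))]
-1 10 -0.002 [(np.float64(0.0), array([ 0.02,  0.85, -0.68,  1.88,  1.07,  0.66,  0.19])), (np.float64(0.0), array([ 0.02,  0.85, -0.68,  1.88,  1.07,  0.66,  0.19]))]
-1 0 0.075 [(np.float64(0.0), array([ 0.11,  0.93, -0.85,  1.49,  0.76,  1.07,  0.61])), (np.float64(0.0), array([ 0.11,  0.94, -0.86,  1.49,  0.77,  1.08,  0.61]))]
-1 0 -0.002 [(np.float64(0.0), array([ 0.1 ,  0.93, -0.82,  1.71,  0.86,  0.9 ,  0.44])), (np.float64(0.0), array([ 0.1 ,  0.93, -0.82,  1.71,  0.86,  0.9 ,  0.44]))]
```

Run:
```python
from ik import *
from h import load,plane,snap
np.set_printoptions(precision=3,suppress=True)
c0=load('wrist0');c1=load('wrist1')
for p in[(445,215),(430,105),(378,140),(400,100)]: print('w0',p,plane(c0,*p,.143))
for p in[(443,22),(360,10),(470,8)]: print('w1',p,plane(c1,*p,.143))
print('glass rim',plane(c0,350,158,.09),plane(c0,427,158,.09))
c,s=np.cos(np.radians(40)),np.sin(np.radians(40))
u=np.array([c*np.cos(yaw),c*np.sin(yaw),s])
for t in(15,12):
    for smid in(.075,-.004):
        g=th+u*(smid+.034); Tt=tool(t,yaw); b=ik(g+.010*Tt[:,0],Tt,n=12,m=.02); print(t,smid,b[0])
for n,g,y in(('P1',(.4697,-.0028),50.2),('P2',(.6433,-.0948),55.7),('P3',(.4814,-.1645),19)):
  for t in(-30,-25):
    Tt=tool(t,np.radians(y)); b=ik(np.array([*g,.013])+.01*Tt[:,0],Tt,n=12); print(n,t,b[0],Tt[:,0])
```

```text
w0 (445, 215) [ 0.764 -0.002  0.143]
w0 (430, 105) [0.739 0.086 0.143]
w0 (378, 140) [0.702 0.06  0.143]
w0 (400, 100) [0.715 0.089 0.143]
w1 (443, 22) [0.716 0.008 0.143]
w1 (360, 10) [0.729 0.081 0.143]
w1 (470, 8) [ 0.726 -0.014  0.143]
glass rim [0.693 0.04  0.09 ] [0.768 0.04  0.09 ]
15 0.075 (np.float64(4.540013503950077e-07), array([-0.432,  0.736,  0.146,  1.781, -0.004,  0.386, -1.946]))
15 -0.004 (np.float64(5.276286001517807e-07), array([-0.504,  0.769,  0.188,  1.989, -0.147,  0.155, -1.856]))
12 0.075 (np.float64(4.1934350448015635e-07), array([-0.394,  0.744,  0.099,  1.729,  0.019,  0.476, -1.958]))
12 -0.004 (np.float64(4.960880503547055e-07), array([-0.473,  0.771,  0.157,  1.94 , -0.107,  0.245, -1.884]))
P1 -30 (np.float64(1.332725266615553e-06), array([-0.216,  1.063, -0.114,  1.821,  0.542,  0.797, -1.476])) [-0.32  -0.384 -0.866]
P1 -25 (np.float64(1.699953229230024e-06), array([-0.164,  1.033, -0.16 ,  1.881,  0.609,  0.705, -1.527])) [-0.271 -0.325 -0.906]
P2 -30 (np.float64(1.816478327044949e-07), array([-0.038,  1.183, -0.157,  1.299,  0.595,  1.122, -1.112])) [-0.282 -0.413 -0.866]
P2 -25 (np.float64(1.811482621750042e-06), array([ 0.012,  1.151, -0.204,  1.357,  0.609,  1.038, -1.119])) [-0.238 -0.349 -0.906]
P3 -30 (np.float64(2.178723749477202e-07), array([ 0.11 ,  1.097, -0.005,  1.638,  0.278,  0.907, -1.361])) [-0.473 -0.163 -0.866]
P3 -25 (np.float64(2.4029329462174423e-07), array([ 0.132,  1.062, -0.015,  1.711,  0.284,  0.787, -1.361])) [-0.4   -0.138 -0.906]
```

Run:
```python
from h import *
w=load('wrist0')['color']
cv2.imwrite('pics/z6.png',cv2.resize(w[90:270,320:520],None,fx=3.5,fy=3.5,interpolation=cv2.INTER_CUBIC))
```

```text
(no output)
```

View pics/z6.png

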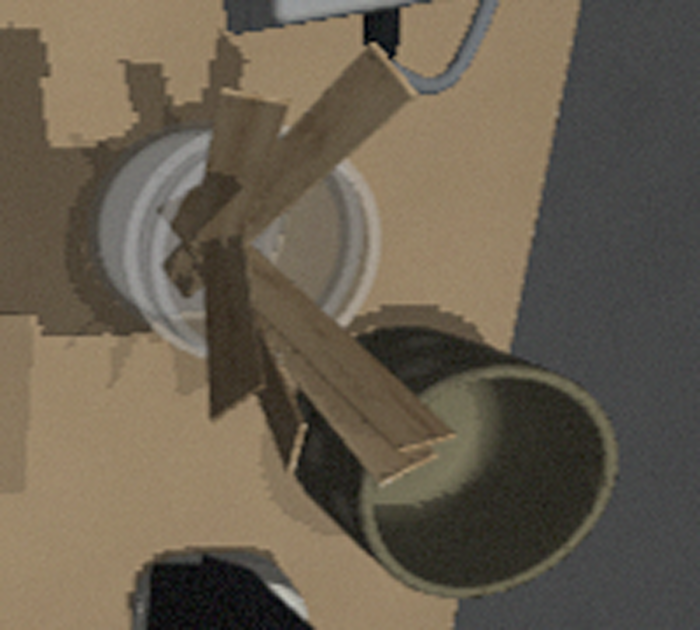

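```bash
cat > plan.py <<'E'
from ik import *
from workcell import manip
np.set_printoptions(precision=3,suppress=True)
def d2(pos,Tt):
    s=manip.observe(); R0=R.from_quat(s['tcp_rot'])
    rv=(R.from_matrix(Tt)*R0.inv()).as_rotvec(degrees=True)
    return (np.array(pos)-s['position'])*100, rv
def pick(mid,yw,off=.034,t=27,z=.007):
    y=np.radians(yw);Tt=tool(-t,y); g=np.array([mid[0]+off*np.cos(y),mid[1]+off*np.sin(y),.013])
    d=(.013-z)/np.cos(np.radians(t)); return g+d*Tt[:,0],Tt,d
c40,s40=np.cos(np.radians(40)),np.sin(np.radians(40))
U=np.array([c40*np.cos(yaw),c40*np.sin(yaw),s40])
def ins(s,off=.034,t=13,z=.007,th=th,lift=0):
    Tt=tool(t,yaw); d=(.013-z)/np.cos(np.radians(40-t)); return th+U*(s+off)+d*Tt[:,0]+np.array([0,0,lift]),Tt
E
python3 - <<'E'
from plan import *
p,T,d=pick((.4502,-.1753),19); print(p,d)
print(*d2(p,T)); print(ik(p,T)[0])
E
```

```text
[ 0.479 -0.165  0.007] 0.006733957425806163
[-19.703 -33.934 -21.876] [-5.896 61.36  20.201]
(np.float64(2.2823786061475238e-07), array([ 0.122,  1.072, -0.013,  1.676,  0.279,  0.845, -1.36 ]))
```

```bash
python3 -m crank '[-6,-12,0,-2,20,7,0.65,-13,-24,0,-4,40,14,0.65,-19.7,-33.9,-4,-5.9,61.4,20.2,0.65,-19.7,-33.9,-12,-5.9,61.4,20.2,0.65,-19.7,-33.9,-12,-5.9,61.4,20.2,0.65,-19.7,-33.9,-12,-5.9,61.4,20.2,0.65,-19.7,-33.9,-12,-5.9,61.4,20.2,0.65,-19.7,-33.9,-12,-5.9,61.4,20.2,0.65]'
python3 - <<'E'
from plan import *
from h import snap
s=manip.observe();print(s['position'],s['joint_positions'])
D.append((s['joint_positions'],s['position'])); f=fit(D,.01); print(f.x,abs(f.fun[:12]).max())
p,T,d=pick((.4502,-.1753),19);print(*d2(p,T)); snap('wrist','w2')
E
```

```text
t: 3.42
position: [0.4763, -0.1679, 0.1045]
tcp_rot: [-0.513, -0.085, 0.843, -0.139]
contact_force: [-0.8, -0.6, 0.2]
grip_width: 0.0573
[ 0.476 -0.168  0.104] [-0.234  1.051  0.7    1.693 -0.388  0.999 -0.664]
[ 0.347  0.    -0.019  0.    -0.027  0.563 -0.    -0.     0.344 -0.
 -0.     0.326] 5.2451002090669885e-05
[ 0.313  0.265 -9.748] [ 0.079 -0.342  0.315]
```

View pics/w2.png

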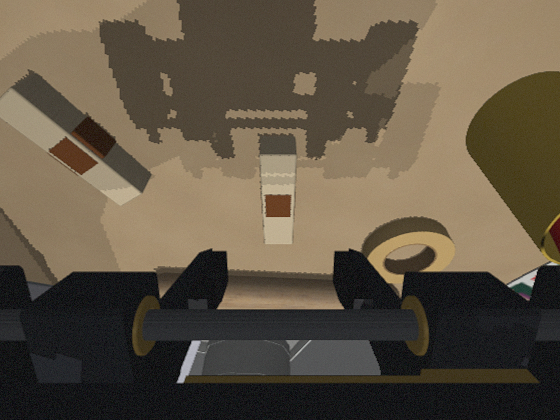

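```bash
python3 -m crank '[0.3,0.3,-5,0,-0.3,0.3,0.65,0.3,0.3,-8.5,0,-0.3,0.3,0.65,0.3,0.3,-9.7,0,-0.3,0.3,0.65,0.3,0.3,-9.7,0,-0.3,0.3,0.65,0.3,0.3,-9.7,0,-0.3,0.3,0,0.3,0.3,-9.7,0,-0.3,0.3,0,0.3,0.3,-9.7,0,-0.3,0.3,0,0.3,0.3,-9.7,0,-0.3,0.3,0]' 30
python3 - <<'E'
from plan import *
p,T,d=pick((.4502,-.1753),19);print(*d2(p,T))
p,T=ins(.085); print('pre-entry',*d2(p,T),p)
E
```

```text
t: 4.47
position: [0.4818, -0.1631, 0.0087]
tcp_rot: [-0.517, -0.087, 0.84, -0.142]
contact_force: [1.4, 0.8, 2.3]
grip_width: 0.0258
[-0.233 -0.208 -0.165] [ 0.016  0.2   -0.144]
pre-entry [17.08  31.411 17.628] [  5.873 -39.613 -20.734] [0.653 0.151 0.185]
```

```bash
python3 -m crank '[0,0,5,0,0,0,0,1,2,11,0,0,0,0,4,8,18,1.5,-10,-5,0,7,14,20,3,-20,-10,0,10,19,20,4.5,-30,-15,0,14,25,20,5.9,-39.6,-20.7,0,17,31.4,19,5.9,-39.6,-20.7,0,17,31.4,17.6,5.9,-39.6,-20.7,0,17,31.4,17.6,5.9,-39.6,-20.7,0,17,31.4,17.6,5.9,-39.6,-20.7,0]'
python3 - <<'E'
from plan import *
from h import snap
s=manip.observe();print(s['joint_positions'],s['grip_width'])
p,T=ins(.085,off=.037,z=.0087); print('pre-entry',*d2(p,T),p)
snap('wrist','w3');snap('side','s3');snap('scene','c3')
E
```

```text
t: 5.72
position: [0.6512, 0.1499, 0.1843]
tcp_rot: [0.782, -0.017, -0.623, -0.013]
contact_force: [-0.9, -0.3, -1.1]
grip_width: 0.0259
[-0.723  0.856  0.737  1.737 -0.857  0.638 -1.17 ] 0.025939037748830284
pre-entry [0.329 0.102 0.442] [ 0.066 -0.069 -0.004] [0.654 0.151 0.189]
```

View pics/w3.png

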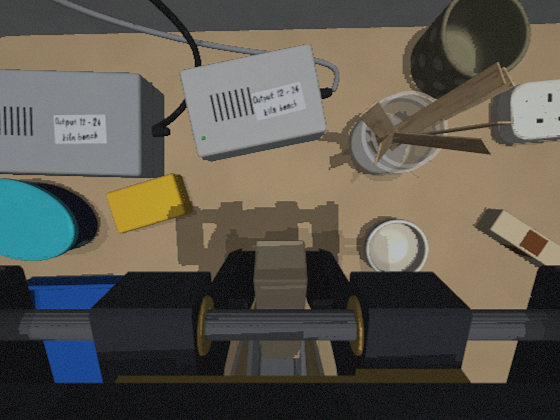

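View pics/s3.png

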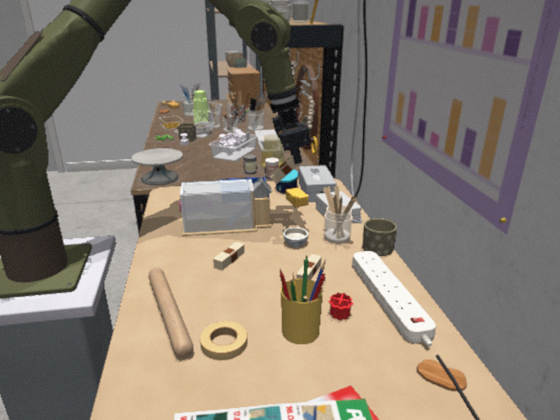

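Run:
```python
from h import *
w=load('s3')['color'];c=load('c3')['color']
cv2.imwrite('pics/z7.png',np.hstack([cv2.resize(w[120:240,230:320],None,fx=4.4,fy=4.4,interpolation=cv2.INTER_CUBIC),cv2.resize(c[120:240,210:300],None,fx=4.4,fy=4.4,interpolation=cv2.INTER_CUBIC)]))
from plan import *
q=manip.observe()['joint_positions']
P[:]=fit(D+[(q,manip.observe()['position'])],.01).x
for s in(.06,.03,.01,-.004):
    p,T=ins(s,off=.037,z=.0087); e,q=ik(p,T,seeds=[q],m=.0)[0]; print(s,e,q)
```

```text
0.06 2.3947873379891e-05 [-0.493  0.747  0.254  1.781 -0.221  0.425 -1.746]
0.03 4.695649282644534e-07 [-0.454  0.744  0.153  1.857 -0.05   0.336 -1.92 ]
0.01 4.881426668817807e-07 [-0.473  0.753  0.165  1.909 -0.085  0.278 -1.899]
-0.004 5.012816322934322e-07 [-0.484  0.76   0.17   1.944 -0.11   0.237 -1.883]
```

View pics/z7.png

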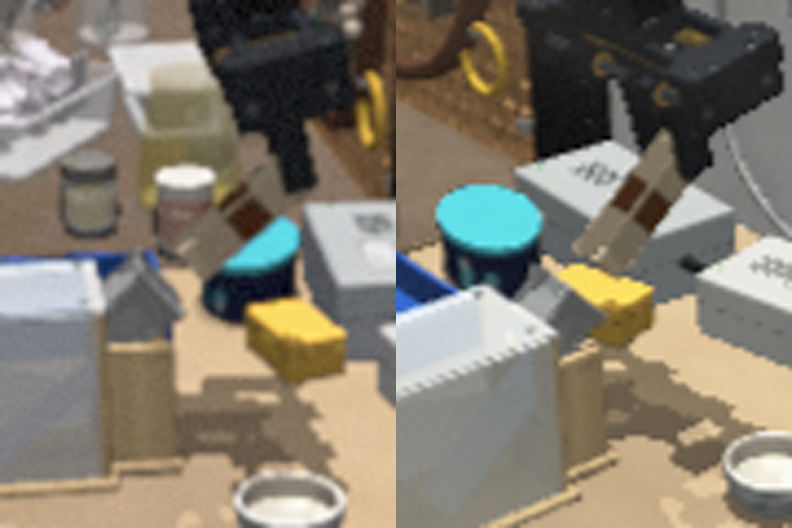

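```bash
cat > q.py <<'E'
import sys
from plan import *
off,z=float(sys.argv[1]),float(sys.argv[2])
s=manip.observe();print('t',round(s['t'],2),'F',s['contact_force'],'tau',s['wrist_torque'],'w',round(s['grip_width'],4));print('q',s['joint_positions'])
# current s estimate in sleeve frame
Tt=tool(13,yaw); d=(.013-z)/np.cos(np.radians(27)); m=s['position']-d*R.from_quat(s['tcp_rot']).as_matrix()[:,0]-th
N=np.array([-s40*np.cos(yaw),-s40*np.sin(yaw),c40]);Y=np.array([-np.sin(yaw),np.cos(yaw),0])
print('mid in sleeve mm',1e3*(m@U-off),1e3*(m@Y),1e3*(m@N))
for a in sys.argv[3:]:
    p,T=ins(float(a),off=off,z=z); print(a,*d2(p,T))
E
python3 q.py .037 .0087 .06 .045
```

```text
t 5.88 F [ 0.036  0.403 -1.957] tau [0.005 0.296 0.088] w 0.0256
q [-0.721  0.855  0.738  1.738 -0.858  0.638 -1.171]
mid in sleeve mm 80.64832727166151 -2.291012809746649 -0.9159686755087562
.06 [-1.629  0.301 -1.257] [0.019 0.003 0.134]
.045 [-2.777  0.351 -2.221] [0.019 0.003 0.134]
```

```bash
python3 -m crank '[-0.6,0.2,-0.4,0,0,0.1,0,-1.2,0.3,-0.9,0,0,0.1,0,-1.6,0.3,-1.25,0,0,0.1,0,-1.9,0.3,-1.5,0,0,0.1,0,-1.9,0.3,-1.5,0,0,0.1,0]'
python3 q.py .037 .0087 .06 .045 .03
```

```text
t: 6.5
position: [0.6323, 0.1518, 0.17]
tcp_rot: [0.782, -0.017, -0.623, -0.014]
contact_force: [-0.8, 0.8, -1.1]
grip_width: 0.0256
t 6.5 F [-0.788  0.824 -1.109] tau [0.125 0.32  0.016] w 0.0256
q [-0.726  0.847  0.699  1.803 -0.889  0.569 -1.139]
mid in sleeve mm 55.96674324340988 -0.06807508194709008 -0.07819410975101054
.06 [ 0.304 -0.006  0.265] [ 0.014 -0.027  0.033]
.045 [-0.844  0.044 -0.699] [ 0.014 -0.027  0.033]
.03 [-1.992  0.094 -1.663] [ 0.014 -0.027  0.033]
```

Post tip should now be just inside the flare; I'll look at it from the wrist/side to verify before going on.

Run:
```python
from h import *
w=snap('side','s4')['color'];c=snap('scene','c4')['color'];x=snap('wrist','w4')['color']
R=lambda i:cv2.resize(i,None,fx=4,fy=4,interpolation=cv2.INTER_CUBIC)
cv2.imwrite('pics/z8.png',np.hstack([R(w[130:230,240:305]),R(c[130:230,225:290]),R(x[300:400,245:310])]))
```

```text
(no output)
```

View pics/z8.png

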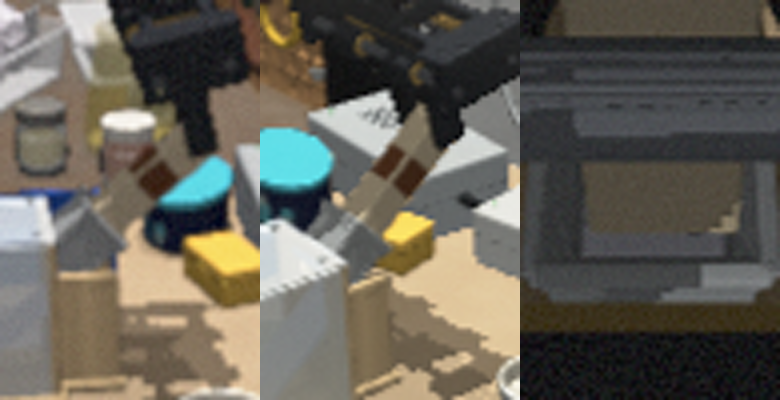

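```bash
python3 -m crank '[-0.4,0.1,-0.35,0,0,0,0,-0.8,0.1,-0.7,0,0,0,0,-1.2,0.1,-1.0,0,0,0,0,-1.2,0.1,-1.0,0,0,0,0]'
python3 q.py .037 .0087 .03 .015
```

```text
t: 7.15
position: [0.6203, 0.1528, 0.16]
tcp_rot: [0.782, -0.017, -0.623, -0.014]
contact_force: [0.4, 0.5, -0.8]
grip_width: 0.0259
t 7.15 F [ 0.404  0.498 -0.792] tau [ 0.185  0.318 -0.002] w 0.0259
q [-0.723  0.842  0.665  1.844 -0.908  0.521 -1.12 ]
mid in sleeve mm 40.32703284309464 0.45425339183065205 0.04800859318335876
.03 [-0.789 -0.011 -0.667] [ 0.007 -0.027  0.032]
.015 [-1.937  0.039 -1.632] [ 0.007 -0.027  0.032]
```

No contact forces; tip is 8 mm inside the flare/bore. Continue.

```bash
python3 -m crank '[-0.4,0,-0.35,0,0,0,0,-0.8,0,-0.67,0,0,0,0,-1.2,0,-1.0,0,0,0,0,-1.6,0,-1.35,0,0,0,0,-1.9,0,-1.6,0,0,0,0,-1.9,0,-1.6,0,0,0,0]'
python3 q.py .037 .0087 0 -.005
```

```text
t: 7.9
position: [0.6007, 0.1534, 0.1437]
tcp_rot: [0.782, -0.017, -0.623, -0.014]
contact_force: [-1.0, 2.6, -2.5]
grip_width: 0.0255
t 7.9 F [-1.034  2.63  -2.505] tau [0.748 0.374 0.035] w 0.0255
q [-0.704  0.831  0.591  1.908 -0.933  0.433 -1.093]
mid in sleeve mm 14.79911724462097 0.1710483052543086 0.118720463895515
0 [-1.125  0.032 -0.96 ] [-0.046 -0.099  0.008]
-.005 [-1.508  0.048 -1.282] [-0.046 -0.099  0.008]
```

```bash
python3 -m crank '[-0.4,0.1,-0.33,0,0,0,0,-0.8,0.1,-0.67,0,0,0,0,-1.2,0.1,-1.0,0,0,0,0,-1.6,0.1,-1.35,0,0,0,0,-1.7,0.1,-1.45,0,0,0,0]'
python3 q.py .037 .0087 -.01
```

```text
t: 8.52
position: [0.5831, 0.1543, 0.1289]
tcp_rot: [0.782, -0.017, -0.623, -0.014]
contact_force: [-0.9, 1.1, -1.2]
grip_width: 0.0257
t 8.53 F [-0.919  1.056 -1.181] tau [0.245 0.295 0.031] w 0.0257
q [-0.677  0.821  0.508  1.963 -0.948  0.345 -1.079]
mid in sleeve mm -8.140080184018197 0.3042372983256094 0.061099407904807376
-.01 [-0.139 -0.025 -0.124] [-0.047 -0.142  0.013]
```

```bash
python3 -m crank '[0,0,0,0,0,0,0.6,0,0,0,0,0,0,0.6,0,0,0,0,0,0,0.6,0,0,0,0,0,0,0.6]'
python3 - <<'E'
from h import *
w=snap('side','s5')['color'];c=snap('scene','c5')['color']
R=lambda i:cv2.resize(i,None,fx=4,fy=4,interpolation=cv2.INTER_CUBIC)
cv2.imwrite('pics/z9.png',np.hstack([R(w[160:240,175:275]),R(c[170:250,160:260])]))
E
```

```text
t: 9.02
position: [0.5832, 0.1542, 0.129]
tcp_rot: [0.782, -0.017, -0.623, -0.014]
contact_force: [0.1, -0.1, -0.8]
grip_width: 0.0526
```

View pics/z9.png

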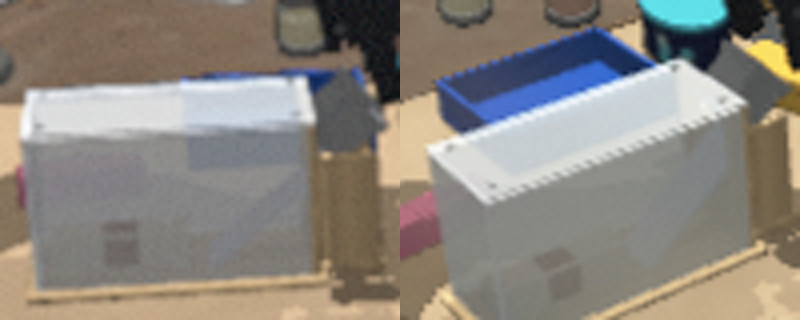

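Run:
```python
from plan import *
p,T,d=pick((.4486,-.0281),50.2,off=.033,t=0,z=.005);print(p,*d2(p,T))
```

```text
[ 0.47  -0.003  0.005] [-11.345 -15.702 -12.393] [-5.422 12.173 52.486]
```

```bash
python3 -m crank '[2,0,4,0,0,0,0.65,2,-2,8,-1,2,9,0.65,-2,-6,9,-2,4,18,0.65,-5,-10,9,-3,7,28,0.65,-9,-14,9,-4,9,38,0.65,-11.3,-15.7,8,-5.4,12.2,52.5,0.65,-11.3,-15.7,4,-5.4,12.2,52.5,0.65,-11.3,-15.7,-2,-5.4,12.2,52.5,0.65,-11.3,-15.7,-2,-5.4,12.2,52.5,0.65,-11.3,-15.7,-2,-5.4,12.2,52.5,0.65]'
python3 - <<'E'
from plan import *
from h import snap
s=manip.observe();print(s['joint_positions'])
p,T,d=pick((.4486,-.0281),50.2,off=.033,t=0,z=.005);print(p,*d2(p,T))
snap('wrist','w6')
E
```

```text
t: 10.38
position: [0.4708, -0.0032, 0.1103]
tcp_rot: [0.641, 0.3, -0.64, 0.3]
contact_force: [0.8, 0.4, 0.2]
grip_width: 0.0574
[-0.242  0.747  0.247  2.146 -0.576  0.31  -0.2  ]
[ 0.47  -0.003  0.005] [ -0.107   0.041 -10.529] [0.011 0.048 0.034]
```

View pics/w6.png

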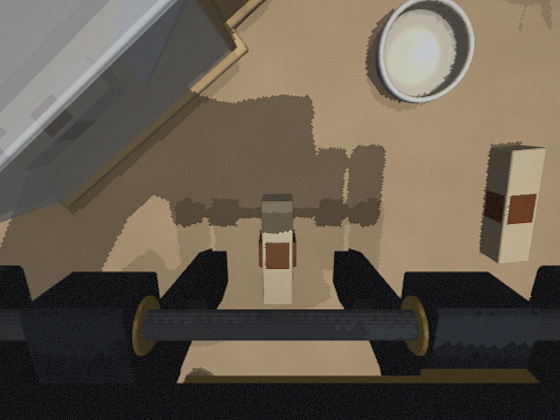

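```bash
python3 -m crank '[-0.1,0,-5,0,0,0,0.65,-0.1,0,-9,0,0,0,0.65,-0.1,0,-10.6,0,0,0,0.65,-0.1,0,-10.6,0,0,0,0.65,-0.1,0,-10.6,0,0,0,0,-0.1,0,-10.6,0,0,0,0,-0.1,0,-10.6,0,0,0,0,-0.1,0,-10.6,0,0,0,0]' 30
python3 -m crank '[0,0,3,0,0,0,0,0,-5,4,0,0,-10,0,0.8,-9,4,0,0,-20,0,1.7,-13.8,4,0,0,-30,0,1.7,-13.8,3,0,0,-35.2,0,1.7,-13.8,0.7,0,0,-35.2,0,1.7,-13.8,0.1,0,0,-35.2,0,1.7,-13.8,0,0,0,-35.2,0,1.7,-13.8,0,0,0,-35.2,0]'
```

```text
t: 11.42
position: [0.4718, -0.0025, 0.0067]
tcp_rot: [0.642, 0.299, -0.638, 0.301]
contact_force: [-0.8, 1.9, 9.8]
grip_width: 0.0259
t: 12.55
position: [0.4892, -0.1406, 0.0074]
tcp_rot: [0.703, 0.091, -0.699, 0.094]
contact_force: [-0.3, -0.5, -1.1]
grip_width: 0.0259
```

```bash
python3 -m crank '[0,0,0,0,0,0,0.65,0,0,0,0,0,0,0.65,0,0,3,0,0,0,0.65]'
python3 - <<'E'
from plan import *
s=manip.observe();M=R.from_quat(s['tcp_rot']).as_matrix();print(s['position'],s['contact_force'],'yaw',np.degrees(np.arctan2(-M[1,2],-M[0,2])))
p,T,d=pick((.4559,-.1495),15);print(p,*d2(p,T))
E
```

```text
t: 12.92
position: [0.4883, -0.1403, 0.0367]
tcp_rot: [0.702, 0.091, -0.7, 0.093]
contact_force: [1.0, 0.1, 0.4]
grip_width: 0.0541
[ 0.488 -0.14   0.037] [0.995 0.053 0.393] yaw 15.012516982539527
[ 0.486 -0.141  0.007] [-0.248 -0.123 -2.973] [-6.875 26.271 -0.051]
```

```bash
python3 -m crank '[-0.3,-0.1,1,-3.4,13,0,0.65,-0.3,-0.1,0.5,-6.9,26.3,0,0.65,-0.3,-0.1,-1.5,-6.9,26.3,0,0.65,-0.3,-0.1,-3.0,-6.9,26.3,0,0.65,-0.3,-0.1,-3.0,-6.9,26.3,0,0.65,-0.3,-0.1,-3.0,-6.9,26.3,0,0.65]'
python3 - <<'E'
from plan import *
p,T,d=pick((.4559,-.1495),15);print(p,*d2(p,T))
from h import snap; snap('wrist','w7')
E
```

```text
t: 13.68
position: [0.484, -0.142, 0.0075]
tcp_rot: [-0.518, -0.068, 0.845, -0.11]
contact_force: [0.0, 0.3, -0.8]
grip_width: 0.0574
[ 0.486 -0.141  0.007] [ 0.18   0.052 -0.046] [-0.027  0.028  0.129]
```

View pics/w7.png

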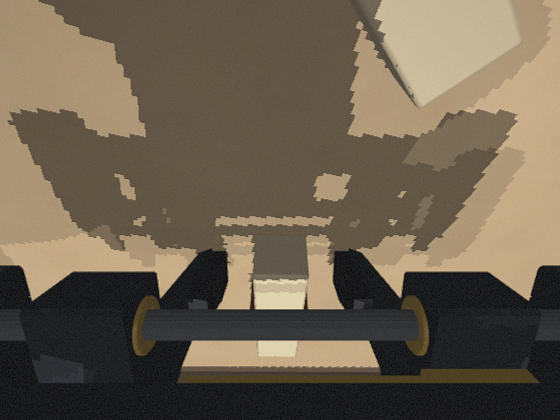

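```bash
python3 -m crank '[0.2,0.05,-0.05,0,0,0.1,0,0.2,0.05,-0.05,0,0,0.1,0,0.2,0.05,-0.05,0,0,0.1,0,0.2,0.05,-0.05,0,0,0.1,0]' 25
python3 - <<'E'
from plan import *
s=manip.observe();x=s['position'];M=R.from_quat(s['tcp_rot']).as_matrix()
d=(.013-x[2])/np.cos(np.radians(27)); y=np.radians(15);g=x-d*M[:,0]-[.4559,-.1495,.013]
print('off',g[:2]@[np.cos(y),np.sin(y)],'lat',g[:2]@[-np.sin(y),np.cos(y)],'z',x[2])
p,T=ins(.085,off=g[:2]@[np.cos(y),np.sin(y)],z=x[2]);print(x,*d2(p,T))
E
```

```text
t: 14.22
position: [0.4861, -0.1415, 0.0071]
tcp_rot: [-0.518, -0.068, 0.845, -0.111]
contact_force: [-0.3, 0.7, 0.6]
grip_width: 0.0259
off 0.0342356377891115 lat -5.1745366362808756e-05 z 0.007095747476101477
[ 0.486 -0.141  0.007] [16.666 29.241 17.809] [  4.338 -39.886 -16.766]
```

```bash
python3 -m crank '[0,0,5,0,0,0,0,1,2,11,0,0,0,0,4,8,18,1,-10,-4,0,7,14,20,2,-20,-8,0,10,19,20,3,-30,-12,0,14,25,20,4.3,-39.9,-16.8,0,16.7,29.2,19,4.3,-39.9,-16.8,0,16.7,29.4,17.8,4.3,-39.9,-16.8,0,16.7,29.4,17.8,4.3,-39.9,-16.8,0,16.7,29.4,17.8,4.3,-39.9,-16.8,0]'
python3 q.py .0342 .0071 .07 .055 .045
python3 - <<'E'
from h import *
w=snap('side','s8')['color'];c=snap('scene','c8')['color'];x=snap('wrist','w8')['color']
R=lambda i:cv2.resize(i,None,fx=4,fy=4,interpolation=cv2.INTER_CUBIC)
cv2.imwrite('pics/z10.png',np.hstack([R(w[130:230,240:305]),R(c[130:230,225:290]),R(x[300:400,245:310])]))
E
```

```text
t: 15.48
position: [0.6525, 0.1509, 0.1851]
tcp_rot: [0.782, -0.019, -0.623, -0.014]
contact_force: [0.2, 0.8, -1.2]
grip_width: 0.0259
t 15.47 F [ 0.177  0.832 -1.165] tau [ 0.012  0.376 -0.036] w 0.0259
q [-0.777  0.906  0.867  1.735 -0.985  0.719 -1.071]
mid in sleeve mm 84.77689519523582 -0.07342108461530408 0.04401657238077561
.07 [-1.127  0.058 -0.953] [ 0.114 -0.029  0.148]
.055 [-2.275  0.108 -1.917] [ 0.114 -0.029  0.148]
.045 [-3.041  0.142 -2.56 ] [ 0.114 -0.029  0.148]
```

View pics/z10.png

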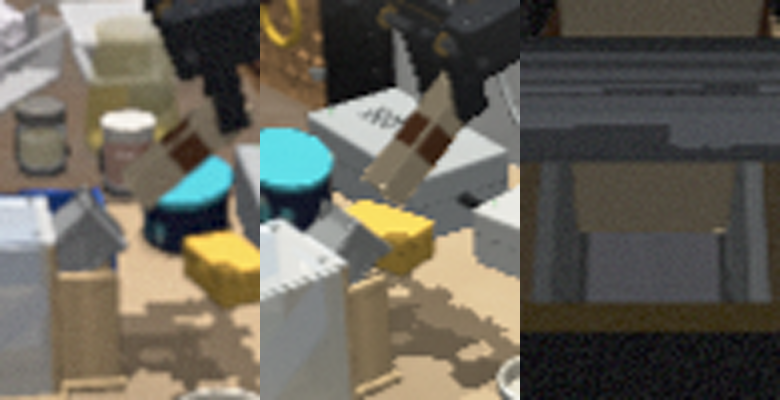

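```bash
python3 -m crank '[-0.8,0.1,-0.65,0.1,0,0.1,0,-1.6,0.1,-1.3,0.1,0,0.1,0,-2.3,0.15,-1.9,0.1,0,0.1,0,-3.0,0.15,-2.55,0.1,0,0.1,0,-3.0,0.15,-2.55,0.1,0,0.1,0]'
python3 q.py .0342 .0071 .04 .03 .025
```

```text
t: 16.25
position: [0.6221, 0.1516, 0.1601]
tcp_rot: [0.782, -0.018, -0.623, -0.015]
contact_force: [0.5, 1.0, -1.9]
grip_width: 0.0262
t 16.25 F [ 0.547  0.981 -1.884] tau [0.097 0.303 0.026] w 0.0262
q [-0.751  0.867  0.736  1.841 -0.987  0.568 -1.051]
mid in sleeve mm 45.45781301688379 -0.6498071660544064 0.4574862412934852
.04 [-0.385  0.081 -0.386] [-0.079 -0.042  0.172]
.03 [-1.15   0.115 -1.029] [-0.079 -0.042  0.172]
.025 [-1.533  0.132 -1.35 ] [-0.079 -0.042  0.172]
```

```bash
python3 -m crank '[-0.4,0.1,-0.39,-0.1,0,0.2,0,-0.8,0.1,-0.72,-0.1,0,0.2,0,-1.15,0.15,-1.03,-0.1,0,0.2,0,-1.55,0.2,-1.35,-0.1,0,0.2,0,-1.55,0.2,-1.35,-0.1,0,0.2,0]'
python3 q.py .0342 .0071 .022 .018 .015
```

```text
t: 16.88
position: [0.6061, 0.1538, 0.1463]
tcp_rot: [0.782, -0.017, -0.623, -0.013]
contact_force: [0.8, -0.4, -1.3]
grip_width: 0.026
t 16.88 F [ 0.801 -0.362 -1.324] tau [ 0.035  0.31  -0.016] w 0.026
q [-0.733  0.851  0.659  1.892 -0.988  0.485 -1.045]
mid in sleeve mm 24.24709034394327 0.7630241784000638 0.24147990543704756
.022 [-0.159 -0.069 -0.163] [ 0.005 -0.094 -0.029]
.018 [-0.465 -0.056 -0.42 ] [ 0.005 -0.094 -0.029]
.015 [-0.694 -0.046 -0.613] [ 0.005 -0.094 -0.029]
```

```bash
python3 -m crank '[-0.15,-0.05,-0.13,0,0,0,0,-0.3,-0.05,-0.27,0,0,0,0,-0.3,-0.05,-0.27,0,0,0,0]'
python3 q.py .0342 .0071 .018 .015
```

```text
t: 17.25
position: [0.603, 0.1532, 0.1435]
tcp_rot: [0.782, -0.017, -0.623, -0.013]
contact_force: [0.1, -0.7, -1.7]
grip_width: 0.0261
t 17.25 F [ 0.052 -0.675 -1.671] tau [ 0.086  0.338 -0.   ] w 0.0261
q [-0.726  0.848  0.641  1.902 -0.988  0.467 -1.043]
mid in sleeve mm 20.080396708447466 0.10606645413601454 0.09549399880545706
.018 [-0.152 -0.004 -0.141] [-0.    -0.106 -0.022]
.015 [-0.382  0.006 -0.334] [-0.    -0.106 -0.022]
```

```bash
python3 -m crank '[-0.15,0,-0.13,0,0,0,0,-0.25,0,-0.2,0,0,0,0]'
python3 q.py .0342 .0071 .015 .013
```

```text
t: 17.5
position: [0.6009, 0.1538, 0.1417]
tcp_rot: [0.782, -0.017, -0.623, -0.014]
contact_force: [0.8, 1.8, -0.7]
grip_width: 0.0259
t 17.5 F [ 0.761  1.787 -0.701] tau [ 0.454 -0.016  0.014] w 0.0259
q [-0.722  0.845  0.627  1.91  -0.989  0.452 -1.042]
mid in sleeve mm 17.354236393025765 0.6030859205981608 0.026081892176545163
.015 [-0.181 -0.053 -0.153] [-0.043 -0.045 -0.044]
.013 [-0.334 -0.046 -0.282] [-0.043 -0.045 -0.044]
```

```bash
python3 -m crank '[-0.1,0,-0.08,0,0,0,0,-0.2,0,-0.16,0,0,0,0]'
python3 q.py .0342 .0071 .013 .011
```

```text
t: 17.75
position: [0.6005, 0.154, 0.141]
tcp_rot: [0.783, -0.016, -0.621, -0.014]
contact_force: [2.7, 2.0, 3.2]
grip_width: 0.0259
t 17.75 F [2.685 2.049 3.234] tau [ 0.405 -0.556  0.044] w 0.0259
q [-0.718  0.842  0.616  1.914 -0.989  0.44  -1.042]
mid in sleeve mm 16.590197595657884 0.7917805641343566 -0.2068504178006636
.013 [-0.293 -0.067 -0.215] [-0.061  0.161 -0.038]
.011 [-0.446 -0.061 -0.344] [-0.061  0.161 -0.038]
```

```bash
python3 -m crank '[-0.1,-0.05,-0.08,0,0,0,0,-0.25,-0.05,-0.2,0,0,0,0]'
python3 q.py .0342 .0071 .013 .011
```

```text
t: 18.0
position: [0.6006, 0.1539, 0.1406]
tcp_rot: [0.785, -0.016, -0.619, -0.014]
contact_force: [5.5, 2.7, 7.8]
grip_width: 0.026
t 18.0 F [5.481 2.718 7.832] tau [ 0.7   -1.081  0.08 ] w 0.026
q [-0.712  0.838  0.601  1.92  -0.99   0.423 -1.041]
mid in sleeve mm 16.341729199575653 0.7018165601573071 -0.5680486351253601
.013 [-0.301 -0.059 -0.173] [-0.104  0.488 -0.031]
.011 [-0.454 -0.052 -0.301] [-0.104  0.488 -0.031]
```

```bash
python3 -m crank '[0.4,0,0.35,0,0.2,0,0,1.2,0,1.0,0,0.4,0,0,2.4,-0.1,2.0,0,0.4,0,0,3.6,-0.2,3.0,0,0.4,0,0,4.8,-0.2,4.0,0,0.4,0,0,6.0,-0.2,5.0,0,0.4,0,0,6.6,-0.3,5.5,0,0.4,0,0,6.6,-0.3,5.5,0,0.4,0,0]' 40
python3 q.py .0342 .0071
python3 - <<'E'
from h import *
w=snap('side','s9')['color'];c=snap('scene','c9')['color']
R=lambda i:cv2.resize(i,None,fx=3.5,fy=3.5,interpolation=cv2.INTER_CUBIC)
cv2.imwrite('pics/z11.png',np.hstack([R(w[120:240,180:300]),R(c[120:240,160:280])])[:,:])
t=load('scene0')
np.set_printoptions(precision=4,suppress=True)
# tray rim corners, side/scene check at z=.035
im=c;hsv=cv2.cvtColor(im,cv2.COLOR_BGR2HSV);m=((hsv[...,0]>105)&(hsv[...,0]<130)&(hsv[...,1]>140)).astype(np.uint8)
cn=max(cv2.findContours(m,0,2)[0],key=cv2.contourArea)
E
```

```text
t: 19.0
position: [0.666, 0.1503, 0.1951]
tcp_rot: [0.782, -0.017, -0.622, -0.014]
contact_force: [0.1, 0.3, -0.8]
grip_width: 0.0258
t 19.0 F [ 0.068  0.308 -0.792] tau [0.071 0.307 0.07 ] w 0.0258
q [-0.719  0.864  0.762  1.685 -0.841  0.687 -1.192]
mid in sleeve mm 101.6083068269155 -0.10853990560693444 -0.9732569651464545
```

View pics/z11.png

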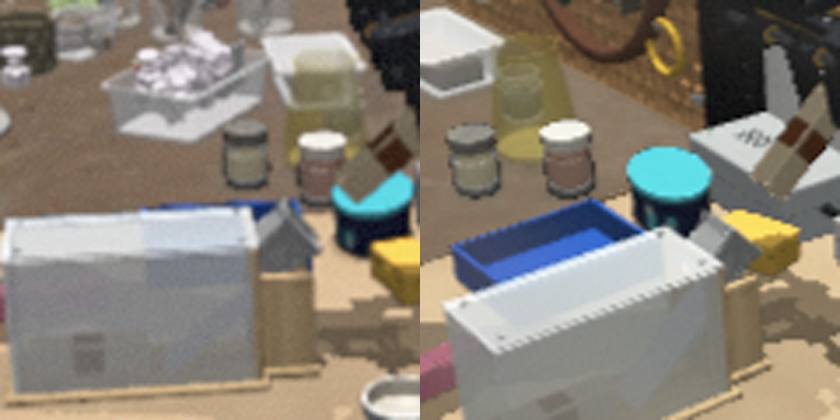

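Run:
```python
from plan import *
from h import load,tri,plane
a=load('scene0');b=load('side0');w=load('wrist1')
# teal lid mask in all
import cv2
for n,c in(('scene0',a),('side0',b),('wrist1',w)):
    h=cv2.cvtColor(c['color'],cv2.COLOR_BGR2HSV);m=((h[...,0]>82)&(h[...,0]<100)&(h[...,1]>120)&(h[...,2]>120)).astype(np.uint8)
    k,l,s,ce=cv2.connectedComponentsWithStats(m);i=1+np.argmax(s[1:,4]);print(n,ce[i],s[i]);c['p']=ce[i]; c['bb']=s[i]
print(tri(a,a['p'],w,w['p']),tri(b,b['p'],w,w['p']))
x,y,W,H=w['bb'][:4]
zt=tri(a,a['p'],w,w['p'])[0][2]
print([plane(w,*q,zt) for q in((x,y+H/2),(x+W,y+H/2),(x+W/2,y),(x+W/2,y+H))])
mid=np.array([.519,.374])
p,T,d=pick(mid,0,off=.0342); p[2]+=.005; print(p,*d2(p,T)); print(ik(p,T)[0])
```

```text
scene0 [230.729 169.204] [219 162  24  16 280]
side0 [285.962 174.586] [275 169  23  13 237]
wrist1 [ 73.138 100.767] [  25   66   98   70 4932]
(array([0.676, 0.411, 0.051]), np.float64(0.0030969610040109084)) (array([0.676, 0.413, 0.046]), np.float64(0.0032262379666122254))
[array([0.68 , 0.469, 0.051]), array([0.673, 0.348, 0.051]), array([0.715, 0.398, 0.051]), array([0.635, 0.419, 0.051])]
[0.55  0.374 0.012] [-11.529  22.326 -18.271] [ 0.78  39.939  2.421]
(np.float64(3.4753667251368556e-07), array([-0.453,  1.244, -0.259,  1.047, -0.01 ,  1.262, -2.154]))
```

```bash
python3 -m crank '[0,4,4,0,0,0,0,-2,9,5,0.2,10,0.6,0,-6,14,5,0.4,20,1.2,0,-10,19,4,0.6,30,1.8,0,-11.8,22.3,0,0.8,39.9,2.4,0,-11.8,22.3,-5,0.8,39.9,2.4,0,-11.8,22.3,-10,0.8,39.9,2.4,0,-11.8,22.3,-12,0.8,39.9,2.4,0,-11.8,22.3,-12,0.8,39.9,2.4,0]'
python3 - <<'E'
from plan import *
from h import *
p,T,d=pick((.516,.374),0,off=.0342); p[2]+=.005; print(p,*d2(p,T)); s=manip.observe();print(s['joint_positions'],s['contact_force'])
w=snap('side','s10')['color'];c=snap('scene','c10')['color'];x=snap('wrist','w10')
Z=lambda i:cv2.resize(i,None,fx=3,fy=3,interpolation=cv2.INTER_CUBIC)
cv2.imwrite('pics/z12.png',np.hstack([Z(w[110:240,180:310]),Z(c[110:240,160:290])]))
E
```

```text
t: 20.23
position: [0.5468, 0.3734, 0.0739]
tcp_rot: [-0.522, 0.001, 0.853, 0.0]
contact_force: [0.3, 0.8, -0.4]
grip_width: 0.0255
[0.547 0.374 0.012] [ 0.033  0.064 -6.194] [ 0.057 -0.071  0.045]
[-0.79   1.247  0.671  1.095 -0.798  1.501 -1.649] [ 0.322  0.787 -0.445]
```

View pics/z12.png

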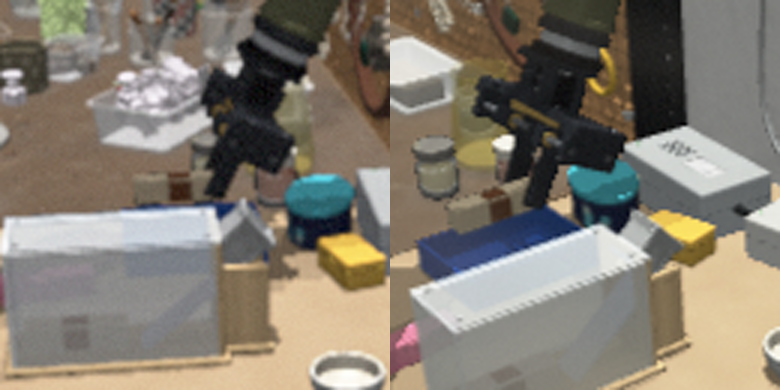

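View pics/w10.png

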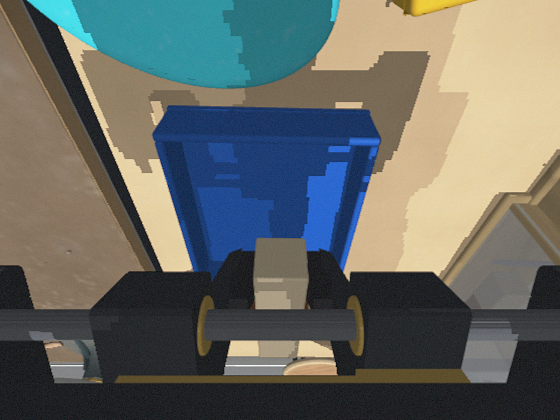

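Run:
```python
from h import *
np.set_printoptions(precision=4,suppress=True)
c=load('w10')
for p in[(155,140),(378,138),(170,107),(370,112),(192,270),(345,270)]: print(p,plane(c,*p,.035))
print('jar',plane(c,240,88,.0),plane(c,240,88,.06))
```

```text
(155, 140) [0.6021 0.4381 0.035 ]
(378, 138) [0.6031 0.3228 0.035 ]
(170, 107) [0.6198 0.4258 0.035 ]
(370, 112) [0.6172 0.3298 0.035 ]
(192, 270) [0.4874 0.4424 0.035 ]
(345, 270) [0.4873 0.3225 0.035 ]
jar [0.6152 0.3962 0.    ] [0.6384 0.3882 0.06  ]
```

```bash
python3 -m crank '[0,0.5,-2,0,0,0,0,0,0.5,-4,0,0,0,0,0,0.5,-5.5,0,0,0,0,0,0.5,-6.0,0,0,0,0,0,0.5,-6.1,0,0,0,0,0,0.5,-6.1,0,0,0,0]'
python3 - <<'E'
from workcell import manip
s=manip.observe();print(s['position'],s['contact_force'])
E
```

```text
t: 21.12
position: [0.5492, 0.3791, 0.0165]
tcp_rot: [-0.525, -0.001, 0.851, 0.0]
contact_force: [-0.1, -0.1, -0.9]
grip_width: 0.0259
[0.54917692 0.37914966 0.01654141] [-0.07699044 -0.14303607 -0.89291978]
```

```bash
python3 -m crank '[-0.2,0,-0.4,0,0.5,0,0,-0.2,0,-0.5,0,0.5,0,0,-0.2,0,-0.5,0,0.5,0,0]'
python3 -m crank '[0,0,0,0,0,0,0.5,0,0,0,0,0,0,0.5,0,0,0,0,0,0,0.5]'
python3 -m crank '[0,0,3,0,0,0,0.5,0,0,7,0,0,0,0.5,0,0,12,0,-10,0,0.5]'
python3 - <<'E'
from h import *
w=snap('side','s11')['color'];c=snap('scene','c11')['color'];x=snap('wrist','w11')['color']
Z=lambda i:cv2.resize(i,None,fx=3,fy=3,interpolation=cv2.INTER_CUBIC)
cv2.imwrite('pics/z13.png',Z(c[110:240,160:290]))
E
```

```text
t: 21.5
position: [0.5472, 0.3793, 0.0122]
tcp_rot: [-0.521, -0.001, 0.854, 0.001]
contact_force: [0.0, -0.1, 3.2]
grip_width: 0.0257
t: 21.88
position: [0.5472, 0.3792, 0.012]
tcp_rot: [-0.521, -0.001, 0.854, 0.001]
contact_force: [0.2, -0.0, 0.6]
grip_width: 0.0441
t: 22.25
position: [0.5489, 0.3772, 0.1299]
tcp_rot: [-0.594, 0.001, 0.804, 0.0]
contact_force: [0.3, 1.0, 0.4]
grip_width: 0.044
```

View pics/z13.png

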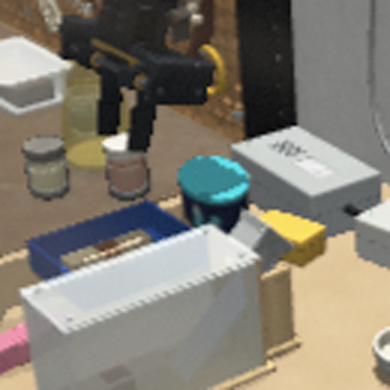

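View pics/w11.png

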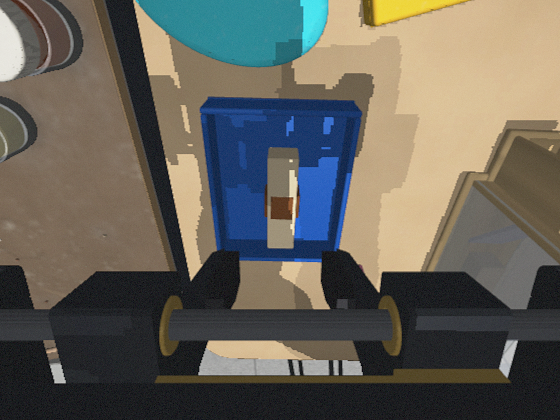

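Run:
```python
from plan import *
p,T,d=pick((.6247,-.1221),55.7,off=.032,t=25);print(p,*d2(p,T))
```

```text
[ 0.641 -0.098  0.007] [  9.404 -47.859 -12.923] [-4.181  7.251 55.556]
```

```bash
python3 -m crank '[0,0,5,0,0,0,0.65,0,-3,10,0,0,0,0.65,1,-9,11,0,0,8,0.65,3,-15,11,-1,2,17,0.65,5,-21,11,-2,3,26,0.65,6,-27,11,-3,4,35,0.65,7,-33,11,-3,5,44,0.65,8,-39,11,-4.2,7.3,55.6,0.65,9,-44,11,-4.2,7.3,55.6,0.65,9.4,-47.9,9,-4.2,7.3,55.6,0.65,9.4,-47.9,3,-4.2,7.3,55.6,0.65,9.4,-47.9,-3,-4.2,7.3,55.6,0.65,9.4,-47.9,-3,-4.2,7.3,55.6,0.65]'
python3 - <<'E'
from plan import *
from h import snap
s=manip.observe();print(s['joint_positions'])
p,T,d=pick((.6247,-.1221),55.7,off=.032,t=25);print(p,*d2(p,T))
snap('wrist','w12')
E
```

```text
t: 24.02
position: [0.6372, -0.0974, 0.1005]
tcp_rot: [-0.471, -0.254, 0.749, -0.392]
contact_force: [-0.2, 1.1, 0.6]
grip_width: 0.0572
[-0.354  1.104  0.605  1.38  -0.201  1.024 -0.446]
[ 0.641 -0.098  0.007] [ 0.392 -0.061 -9.347] [-0.062 -0.725  0.004]
```

View pics/w12.png

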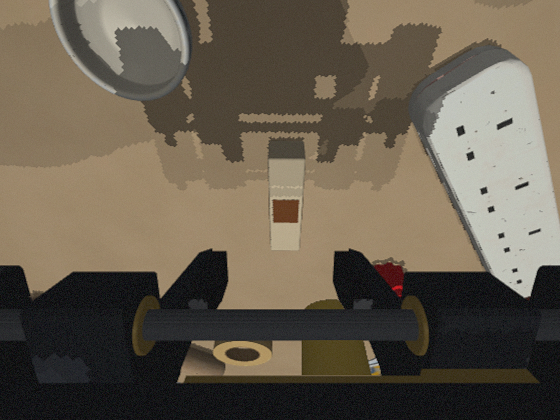

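Run:
```python
from h import *
np.set_printoptions(precision=4,suppress=True)
c=load('wrist0');d=load('w12');a=load('scene0');b=load('side0')
print(plane(c,358,262,.035),plane(c,358,300,.035),plane(d,413,110,.035),plane(d,440,190,.035),plane(d,490,290,.035))
print('strip corner near: scene(360,238) side(353,262)',tri(a,(358,232),b,(353,258)))
```

```text
[ 0.7247 -0.0993  0.035 ] [ 0.7289 -0.1554  0.035 ] [ 0.7328 -0.0912  0.035 ] [ 0.7301 -0.1585  0.035 ] [ 0.7372 -0.3109  0.035 ]
strip corner near: scene(360,238) side(353,262) (array([ 0.7388, -0.0992,  0.0185]), np.float64(0.002581536005744056))
```

Run:
```python
from h import *
a=load('scene0')['color'];b=load('side0')['color']
Z=lambda i:cv2.resize(i,None,fx=3.2,fy=3.2,interpolation=cv2.INTER_CUBIC)
cv2.imwrite('pics/z14.png',np.hstack([Z(a[210:300,350:480]),Z(b[245:335,330:440])]))
```

```text
(no output)
```

View pics/z14.png

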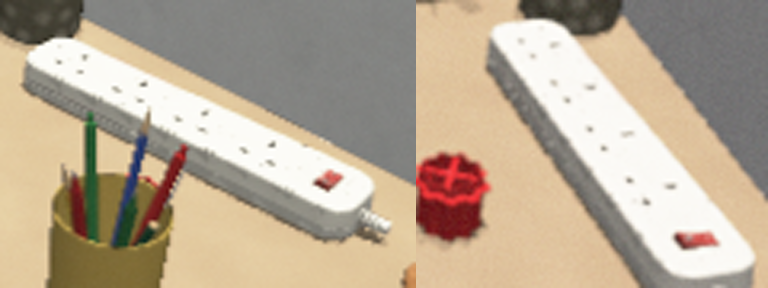

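```bash
python3 -m crank '[0.4,-0.1,-4,0,-0.7,0,0.65,0.4,-0.1,-8,0,-0.7,0,0.65,0.4,-0.1,-9.3,0,-0.7,0,0.65,0.4,-0.1,-9.4,0,-0.7,0,0.65,0.4,-0.1,-9.4,0,-0.7,0,0.65]'
python3 - <<'E'
from plan import *
p,T,d=pick((.6247,-.1221),55.7,off=.032,t=25);print(p,*d2(p,T),manip.observe()['contact_force'])
E
```

```text
t: 24.7
position: [0.6455, -0.1, 0.0129]
tcp_rot: [-0.478, -0.249, 0.743, -0.396]
contact_force: [-0.3, 0.3, -0.5]
grip_width: 0.0573
[ 0.641 -0.098  0.007] [-0.435  0.202 -0.586] [ 0.11   0.566 -0.058] [-0.329  0.334 -0.498]
```

```bash
python3 -m crank '[-0.4,0.2,-0.6,0.1,0.6,0,0.65,-0.4,0.2,-0.6,0.1,0.6,0,0.65]'
python3 - <<'E'
from plan import *
p,T,d=pick((.6247,-.1221),55.7,off=.032,t=25);print(p,*d2(p,T),manip.observe()['contact_force'])
E
```

```text
t: 24.95
position: [0.6416, -0.0976, 0.0072]
tcp_rot: [-0.475, -0.251, 0.746, -0.394]
contact_force: [-0.7, 0.0, -0.5]
grip_width: 0.0577
[ 0.641 -0.098  0.007] [-0.043 -0.034 -0.021] [-0.015 -0.024 -0.067] [-0.713  0.032 -0.479]
```

```bash
python3 -m crank '[0,0,0,0,0,0,0,0,0,0,0,0,0,0,0,0,0,0,0,0,0,0,0,0,0,0,0,0]' 30
python3 - <<'E'
from plan import *
s=manip.observe();x=s['position'];M=R.from_quat(s['tcp_rot']).as_matrix()
d=(.013-x[2])/np.cos(np.radians(25)); y=np.radians(55.7);g=x-d*M[:,0]-[.6247,-.1221,.013]
off=g[:2]@[np.cos(y),np.sin(y)];print('off',off,'lat',g[:2]@[-np.sin(y),np.cos(y)],'z',x[2],'d',d)
yl=np.degrees(np.arctan2(-M[1,2],-M[0,2]));print('tool yaw',yl, 'F',s['contact_force'])
p,T=ins(.090,off=off,z=x[2],t=15);print(x,*d2(p,T))
for ss in(.09,.03,-.006): print(ik(ins(ss,off=off,z=x[2],t=15)[0],T,n=6,m=.02)[0])
E
```

```text
t: 25.45
position: [0.6416, -0.0977, 0.0073]
tcp_rot: [-0.475, -0.251, 0.746, -0.394]
contact_force: [-0.5, 0.1, 1.5]
grip_width: 0.0259
off 0.03240430194599393 lat -0.0001936966750849551 z 0.00725036422614268 d 0.006344021154950985
tool yaw 55.78209448198864 F [-0.457  0.084  1.531]
[ 0.642 -0.098  0.007] [ 1.371 24.849 18.03 ] [ 18.68  -37.305 -55.81 ]
(np.float64(4.4016506299222735e-07), array([-0.416,  0.727,  0.13 ,  1.743,  0.02 ,  0.431, -1.961]))
(np.float64(4.973813074748168e-07), array([-0.482,  0.745,  0.183,  1.907, -0.084,  0.257, -1.898]))
(np.float64(5.309531298269574e-07), array([-0.509,  0.765,  0.189,  1.998, -0.151,  0.15 , -1.855]))
```

```bash
python3 -m crank '[0,0,6,0,0,0,0,-1,0,12,0,0,0,0,-3,0,18,2,-5,-8,0,-5,3,24,5,-10,-15,0,-5,8,25,8,-15,-23,0,-5,12,25,10,-20,-31,0,-4,16,25,13,-27,-40,0,-2,20,25,16,-32,-48,0,0,24,24,18.7,-37.3,-55.8,0,1.4,24.9,20,18.7,-37.3,-55.8,0,1.4,24.9,18,18.7,-37.3,-55.8,0,1.4,24.9,18,18.7,-37.3,-55.8,0,1.4,24.9,18,18.7,-37.3,-55.8,0]'
sed -i 's/Tt=tool(13,yaw); d=(.013-z)\/np.cos(np.radians(27))/d=(.013-z)\/np.cos(np.radians(25))/; s/ins(float(a),off=off,z=z)/ins(float(a),off=off,z=z,t=15)/' q.py
python3 q.py .0324 .00725 .085 .07 .055
```

```text
t: 27.08
position: [0.6561, 0.1507, 0.1883]
tcp_rot: [0.794, -0.018, -0.608, -0.013]
contact_force: [-0.1, -0.6, -1.0]
grip_width: 0.0257
t 27.07 F [-0.11  -0.567 -1.037] tau [ 0.077  0.319 -0.015] w 0.0257
q [-0.713  0.834  0.697  1.756 -0.842  0.572 -1.184]
mid in sleeve mm 91.06398267689187 -0.11339794679152918 0.03496910259861985
.085 [-0.462  0.032 -0.393] [-0.004  0.081  0.034]
.07 [-1.61   0.082 -1.357] [-0.004  0.081  0.034]
.055 [-2.758  0.132 -2.321] [-0.004  0.081  0.034]
```

```bash
python3 - <<'E'
from h import *
w=snap('side','s14')['color'];c=snap('scene','c14')['color'];x=snap('wrist','w14')['color']
R=lambda i:cv2.resize(i,None,fx=4,fy=4,interpolation=cv2.INTER_CUBIC)
cv2.imwrite('pics/z15.png',np.hstack([R(w[130:230,240:305]),R(c[130:230,225:290]),R(x[300:400,245:310])]))
E
python3 -m crank '[-0.8,0.05,-0.65,0,0,0,0,-1.6,0.1,-1.35,0,0,0,0,-2.2,0.1,-1.85,0,0,0,0,-2.8,0.15,-2.3,0,0,0,0,-2.8,0.15,-2.3,0,0,0,0]'
python3 q.py .0324 .00725 .04 .025
```

```text
t: 27.85
position: [0.6274, 0.1527, 0.165]
tcp_rot: [0.793, -0.017, -0.608, -0.014]
contact_force: [-0.9, 0.1, -1.8]
grip_width: 0.0258
t 27.85 F [-0.929  0.053 -1.804] tau [ 0.107  0.346 -0.032] w 0.0258
q [-0.709  0.822  0.626  1.854 -0.893  0.462 -1.132]
mid in sleeve mm 54.11137072220014 0.6123697827944753 0.740529170846424
.04 [-1.035 -0.017 -0.964] [-0.049  0.037  0.008]
.025 [-2.183  0.034 -1.928] [-0.049  0.037  0.008]
```

View pics/z15.png

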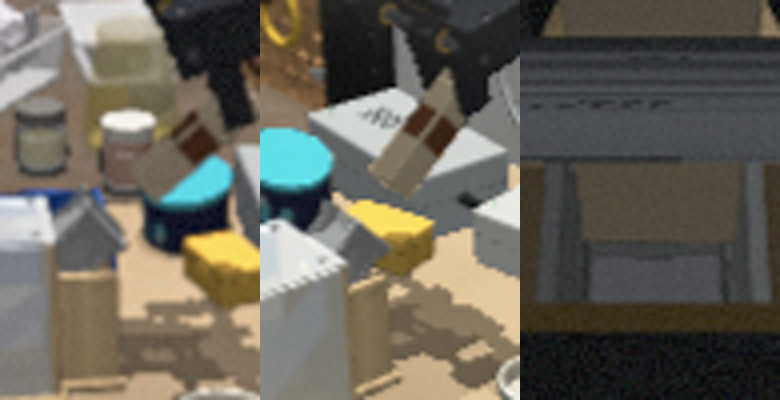

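Pre-entry view: post in line and centred on the mouth. Continue in.

```bash
python3 -m crank '[-0.5,0,-0.48,0,0,0,0,-1.0,0,-0.95,0,0,0,0,-1.4,0,-1.3,0,0,0,0,-1.8,0,-1.6,0,0,0,0,-2.2,0,-1.95,0,0,0,0,-2.2,0,-1.95,0,0,0,0]'
python3 q.py .0324 .00725 .01 -.006
```

```text
t: 28.6
position: [0.6049, 0.1529, 0.1452]
tcp_rot: [0.793, -0.017, -0.609, -0.014]
contact_force: [-0.8, 0.7, -1.1]
grip_width: 0.0257
t 28.6 F [-0.829  0.744 -1.14 ] tau [ 0.273  0.435 -0.005] w 0.0257
q [-0.682  0.811  0.536  1.928 -0.926  0.357 -1.098]
mid in sleeve mm 24.15118200630647 -0.15561741869944298 0.02941099016054785
.01 [-1.08   0.062 -0.912] [-0.075 -0.016  0.001]
-.006 [-2.305  0.115 -1.94 ] [-0.075 -0.016  0.001]
```

```bash
python3 -m crank '[-0.4,0.05,-0.33,0,0,0,0,-0.8,0.1,-0.67,0,0,0,0,-1.2,0.1,-1.0,0,0,0,0,-1.6,0.1,-1.35,0,0,0,0,-2.0,0.1,-1.7,0,0,0,0,-2.3,0.1,-1.95,0,0,0,0,-2.3,0.1,-1.95,0,0,0,0]'
python3 q.py .0324 .00725 -.006
```

```text
t: 29.48
position: [0.5815, 0.1542, 0.1255]
tcp_rot: [0.793, -0.017, -0.609, -0.014]
contact_force: [0.3, 0.6, -0.8]
grip_width: 0.0259
t 29.48 F [ 0.274  0.57  -0.772] tau [ 0.242  0.36  -0.025] w 0.0259
q [-0.637  0.801  0.413  2.    -0.946  0.233 -1.081]
mid in sleeve mm -6.499416248685503 0.10319189297128588 4.277053657596175e-05
-.006 [ 0.038 -0.013  0.032] [-0.105 -0.063 -0.016]
```

```bash
python3 -m crank '[0,0,0,0,0,0,0.6,0,0,0,0,0,0,0.6,0,0,0,0,0,0,0.6,0,0,0,0,0,0,0.6,0,0,0,0,0,0,0.6]'
python3 -m crank '[2,0,3,0,0,0,0.6,5,0,8,0,0,0,0.6,5,0,12,0,0,0,0.6,5,0,15,0,0,0,0.6,5,0,17,0,10,0,0.6,5,0,17,0,15,0,0.6]'
python3 - <<'E'
from h import *
w=snap('side','s16')['color'];c=snap('scene','c16')['color'];x=snap('wrist','w16')['color']
R=lambda i:cv2.resize(i,None,fx=3.6,fy=3.6,interpolation=cv2.INTER_CUBIC)
cv2.imwrite('pics/z16.png',np.hstack([R(w[150:240,170:280]),R(c[170:260,160:270])]))
E
```

```text
t: 30.1
position: [0.5815, 0.1541, 0.1255]
tcp_rot: [0.793, -0.017, -0.609, -0.014]
contact_force: [-0.2, -0.0, 0.4]
grip_width: 0.0529
t: 30.85
position: [0.632, 0.1543, 0.2975]
tcp_rot: [-0.706, 0.018, 0.708, 0.011]
contact_force: [0.6, 0.3, -0.6]
grip_width: 0.0527
```

View pics/z16.png

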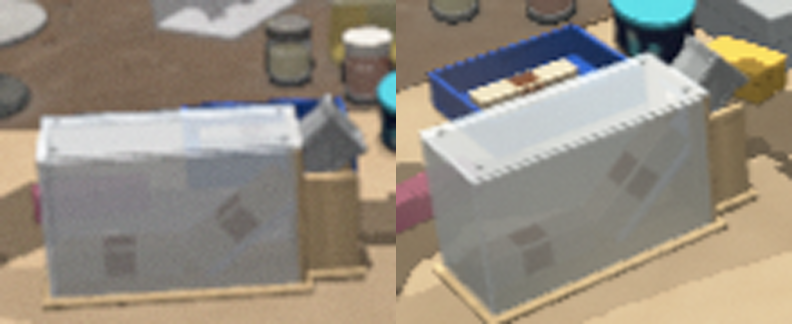

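View pics/w16.png

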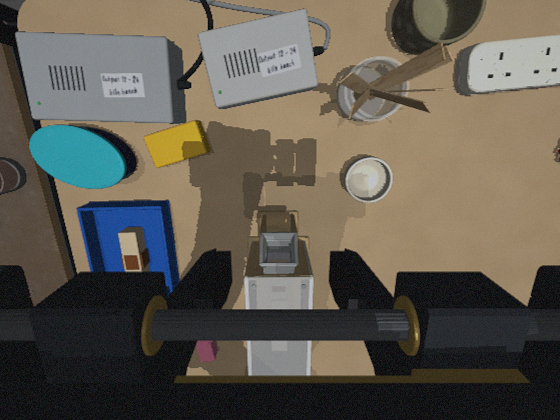

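View pics/c16.png

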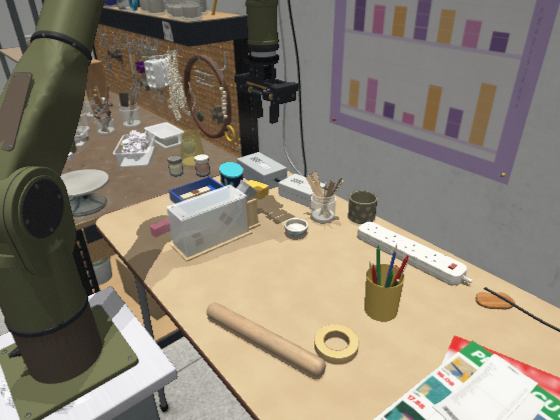

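Run:
```python
from h import *
np.set_printoptions(precision=4,suppress=True)
a=snap('scene','c17');b=snap('side','s17')
R=lambda i:cv2.resize(i,None,fx=7,fy=7,interpolation=cv2.INTER_CUBIC)
cv2.imwrite('pics/z17.png',np.hstack([R(b['color'][180:240,175:230+20])[:, :],R(a['color'][190:250,175:215+0])]))
print(abs(a['color'].astype(int)-load('c16')['color'])[170:260,160:270].max(), abs(b['color'].astype(int)-load('s16')['color'])[150:240,170:280].max())
c=np.radians(-2.5);th=np.array([.560,.155,0])
for p,q in[((225.6,218.6),(236.1,210.6)),((197.3,238.3),(203.3,221.4))]:
    x,e=tri(a,p,b,q); d=x-th; print(x,e,'gauge',d[0]*np.cos(c)+d[1]*np.sin(c),-d[0]*np.sin(c)+d[1]*np.cos(c),x[2])
    # on known vertical plane y=.155-.013
```

```text
82 42
[0.4843 0.1622 0.0457] 0.005537746297732138 gauge -0.07593621594557465 0.0039221750132446866 0.045691272092423796
[0.3921 0.1648 0.0196] 0.007498299022638501 gauge -0.1681765395238244 0.0024795737761195563 0.019568561915827065
```

View pics/z17.png

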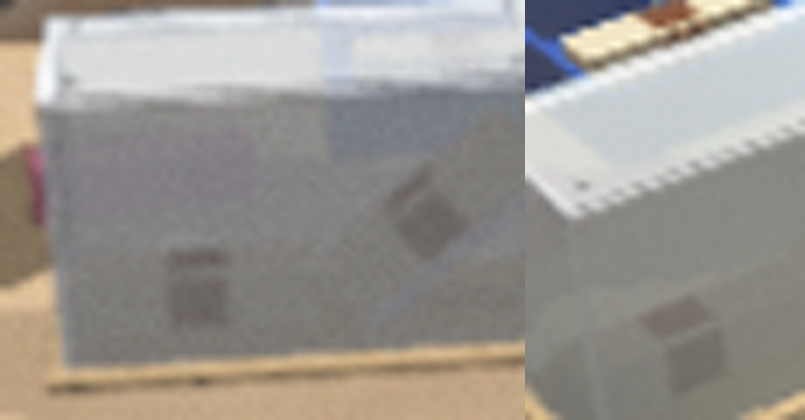

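```bash
python3 -m crank '[0,0,0,0,0,0,0.6,0,0,0,0,0,0,0.6,0,0,0,0,0,0,0.6,0,0,0,0,0,0,0.6]'
python3 - <<'E'
from h import *
np.set_printoptions(precision=4,suppress=True)
a=snap('scene','c18');b=snap('side','s18')
for n in('c','s'):
    d=cv2.GaussianBlur(abs(load(n+'18')['color'].astype(np.int16)-load(n+'16')['color']).astype(np.uint8),(3,3),0)
    print('diff in box',d[195:245,175:245].max())
yw=np.radians(-2.5);th=np.array([.560,.155,0]);ny=np.array([-np.sin(yw),np.cos(yw),0]);nx=np.array([np.cos(yw),np.sin(yw),0])
for c,(u,v) in((b,(236.9,211.9)),(a,(225.6+1,220.5))):
    o,d=ray(c,u,v)
    for yy in(-.013,-.011):
        x=o+d*((th@ny+yy-o@ny)/(d@ny)); print(yy,(x-th)@nx,x[2])
E
```

```text
t: 31.6
position: [0.6307, 0.1542, 0.2948]
tcp_rot: [-0.707, 0.018, 0.707, 0.012]
contact_force: [0.0, 0.5, 0.1]
grip_width: 0.0531
diff in box 4
diff in box 14
-0.013 -0.07542162118394588 0.046613529656275965
-0.011 -0.07535731482444218 0.04568143317738205
-0.013 -0.08221138280104894 0.05342903745092431
-0.011 -0.08111319368749766 0.052023403050619255
```

Run:
```python
from h import *
a=load('scene0')['color'];b=load('c18')['color'];s=load('side0')['color'];t=load('s18')['color']
for n,i,j,(y0,y1,x0,x1) in(('bowl',a,b,(216,240,283,312)),('jar',a,b,(190,224,305,340)),('tape',a,b,(320,365,310,362)),('cutter',s,t,(290,322,326,356)),('tape',s,t,(318,360,196,252)),('bowl',s,t,(226,250,280,312))):
    r=cv2.matchTemplate(cv2.copyMakeBorder(j[y0-8:y1+8,x0-8:x1+8],0,0,0,0,0),i[y0:y1,x0:x1],cv2.TM_CCOEFF_NORMED); print(n,np.array(np.unravel_index(r.argmax(),r.shape))-8,r.max())
print(manip.close_job())
```

```text
bowl [0 0] 0.6907504
jar [0 0] 0.89004517
tape [0 0] 0.9995726
cutter [0 0] 0.9982667
tape [0 0] 0.99839306
bowl [0 0] 0.6046722
the job is handed in; nothing more can be done
None
```

The job is handed in at about 32 s of the 72 s allowed. Both good posts are in the hooded box and the swollen one lies flat in the blue tray.

- **Good posts:** Both slid through the sleeve freely and dropped into the box when I let go. The first lies on the box floor. The second rests sloping on the ramp, probably against the first. It had stopped moving, with its middle about 75 to 82 mm beyond the throat and about 50 mm high. My two camera estimates of it differ by about 7 mm, but both are inside the limits.
- **Swollen post:** It stuck in line with the sleeve, about 16 mm before the throat. I saw about 10 N on the wrist as it stuck, against the 50 N limit. I then drew it out and laid it in the tray, about 1 cm off the tray's centre. Its proud glaze bands were visible from above before I picked it up. Before gauging it I moved it once on the table, because a tilted grip where it lay would have been too close to the hood.
- **Bystanders:** The bowl, jar, tape roll and cutter showed no shift between the first and last pictures. The bowl match was weaker (0.60 to 0.69), which I put down to changed shadows.
- **Release:** The gripper was open and clear of everything, about 0.29 m above the table.
- **One adjustment:** The plain 40° tool tilt was out of the arm's reach, so I gripped each post with the tool leaning 25 to 27° instead.

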